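Lay out the poached-egg tray

TASK

Lay out the egg tray: set the three-dial timer, the round black ramekin, the white slotted egg separator and the steel shaker each upright in the middle of the cork mat cut to its outline (the timer lengthwise on the long mat, the ramekin on the larger round one, the shaker on the smaller round one, the separator on the keyhole mat with its cup on the round part and its handle along the strip). Put them down rather than dropping them, and leave the two-dial timer and the square black pot standing where they are.

Things in the scene. Friction and masses are not known exactly. Their poses are not given: they have to be found in the camera images.
- timer_three: Grey plastic timer, a block 104 mm long (x), 48 mm wide (y), 36 mm high, with three white dials in a row on top (8 mm high with pointers) and a 7 mm chrome button at its +x end. 0.10-0.18 kg. Grip across its width. Origin: centre of its underside, z up. Starts with its length within 35 degrees of world x; either way round is right on its mat. All loose things start on the sill, z = 0.
- ramekin: Round open black melamine ramekin, 62 mm across at the rim, 54 mm at the foot, 42 mm high, wall 4 mm, about 0.09 kg. Grip across its outside. Origin: centre of its underside, z up. The loose things stand 100 mm or more apart; small unneeded things up to 36 mm high stand among them, but fingers may reach 60 mm to either side of a thing's centre.
- separator: White plastic egg separator: round cup 56 mm across, 22 mm high, open slots round a small yolk cup; flat handle 16 mm wide, level with the rim, along +x to 75 mm from the cup's centre. Starts pointing within 35 degrees of world +x. 0.035 kg. Grip across the cup along its y. Origin: centre of the cup's underside, z up. (A white scoop with a smaller, closed cup is not it.)
- shaker: Steel salt shaker, an upright cylinder 44 mm across and 72 mm high with a domed, pierced top; straight sides up to 56 mm. About 0.12 kg. Origin: centre of its underside, z up.
- mat_long: Rectangular cork mat 122 mm (x) by 68 mm (y), for the three-dial timer. Fixed, 4 mm thick, top 8.5 mm above the sill; origin: centre of its underside, x along the tray's long side, z up.
- mat_round_big: Larger round cork mat, 86 mm across, for the ramekin. Fixed, 4 mm thick, top 8.5 mm above the sill; origin: centre of its underside, x along the tray's long side, z up. The four mats lie two by two in shuffled order, 140 mm (x) and 114 mm (y) apart, in a fixed white tray of 300 x 244 mm with a rim 10 mm above the sill.
- mat_keyhole: Keyhole-shaped cork mat for the separator: a disc 80 mm across centred at x = -20 mm, and a strip 34 mm wide from it to x = +61 mm. The cup's centre goes to x = -20 mm, y = 0, the handle along +x. Fixed, 4 mm thick, top 8.5 mm above the sill; origin: centre of its underside, x along the tray's long side, z up.
- mat_round_small: Smaller round cork mat, 64 mm across, for the shaker. Fixed, 4 mm thick, top 8.5 mm above the sill; origin: centre of its underside, x along the tray's long side, z up.
- timer_two: Look-alike to leave alone: the same grey timer but only 77 mm long (x), with two dials and a chrome button; 48 mm wide, 36 mm high. Origin: centre of its underside, z up.
- square_pot: Look-alike to leave alone: open black melamine pot, square, 60 x 60 mm, 42 mm high. Origin: centre of its underside, z up.

How it is judged (in metres and radians):
At the end, for the whole second after the job is handed in: Timer, ramekin and shaker within 12 mm of their mats' centres, the separator cup within 12 mm (along and across) of the keyhole disc's centre; timer and separator aligned within 0.21 rad; all upright within 0.08 rad, at rest; the two-dial timer and square pot moved under 20 mm (horizontal distance between timer_three and mat_long below 0.012 m and angle between the x axis of timer_three and the x axis of mat_long, either way round below 0.21 rad and angle between each of timer_three, ramekin, separator, shaker's own z axis and vertical below 0.08 rad and z of timer_three in the frame of mat_long between 0.001 and 0.008 m and linear speed of each of timer_three, ramekin, separator, shaker below 0.02 m/s and angular speed of each of timer_three, ramekin, separator, shaker below 0.2 rad/s and horizontal distance between ramekin and mat_round_big below 0.012 m and z of ramekin in the frame of mat_round_big between 0.001 and 0.008 m and x of mat_keyhole in the frame of separator between 0.008 and 0.032 m and y of mat_keyhole in the frame of separator between -0.012 and 0.012 m and angle between the x axis of separator and the x axis of mat_keyhole, either way round below 0.21 rad and z of separator in the frame of mat_keyhole between 0.001 and 0.008 m and horizontal distance between shaker and mat_round_small below 0.012 m and z of shaker in the frame of mat_round_small between 0.001 and 0.008 m and distance of each of timer_two, square_pot from where it was at the start of the episode below 0.02 m); the robot touches nothing.
It fails at once if the two-dial timer is shifted by more than 20 mm or tipped (distance of timer_two from where it was at the start of the episode above 0.02 m or angle between timer_two's own z axis and vertical above 0.3 rad).
It fails at once if the square black pot is shifted by more than 20 mm or tipped (distance of square_pot from where it was at the start of the episode above 0.02 m or angle between square_pot's own z axis and vertical above 0.3 rad).
It fails at once if a thing for the tray is dropped: nothing touches it while its underside is more than 50 mm above the sill ((height (world z) of timer_three above 0.05 m and contact force between timer_three and anything else below 0.01 N) or (height (world z) of ramekin above 0.05 m and contact force between ramekin and anything else below 0.01 N) or (height (world z) of separator above 0.05 m and contact force between separator and anything else below 0.01 N) or (height (world z) of shaker above 0.05 m and contact force between shaker and anything else below 0.01 N)).
It also fails if it takes over 112 s, if anything falls off the work surface, if the arm or the gripper's body presses on something with over 40 N, if the wrist force passes 120 N, or if a joint passes its speed limit or range.

ROBOT

A 6-joint arm with a two-finger parallel gripper is mounted at the origin on the work surface. World frame = base frame: x ahead of the robot, y to its left, z up, the work surface at z = 0. Lengths are in mm, angles in rad, forces in N, time in s.
With the tool pointing down it reaches from about 375 to 900 mm from the base axis. Payload 3.1 kg.
Tool frame: the origin (TCP) lies between the finger pads; the fingertips stand 22 mm ahead of it and the grasp point (between the pads) lies 3 mm ahead of it; z points along the fingers, x is the direction in which the jaws open and shut, and the axes are right-handed (so a half turn about z gives the same grasp; the last joint's range is limited). The gripper opens to 85 mm and grips with 20 to 120 N. Pads are 22 mm wide; open, the fingers measure 114 mm over their backs; the gripper's body (76 mm by 85 mm) begins 54 mm behind the grasp point. The pads swing forward as they close: fully open they stand 13 mm farther back than shut.
Start: joints at [1.139, 0.527, 1.433, -0, 1.181, -0.178], TCP at [156.887, 604.965, 216.61] pointing down, gripper open.
Joint ranges: [-3.08, 3.08], [-0.75, 2.2], [0.22, 2.44], [-1.43, 4.57], [0, 2.65], [-2.85, 2.85]. Speed limits (rad/s): [2.79, 2.79, 3.14, 3.14, 3.14, 3.14].

INTERFACE

Orientations are given as a 3x3 rotation matrix whose columns are the frame's x, y, z axes.
In Python, from plant import status, read_camera, camera_info, hand_in, masks_of gives the robot as it stands. The module is installed in compiled form; this text tells all that it offers.
- The arm moves only by the tool jog_arm, never from a script. Its argument "moves" is a list of rows, each a list of 3 entries, a list of its own where there are three numbers: the finger opening in mm, from 0 to 85.4, then the shift along the tool's x, y, z in mm, then the turn, a rotation vector about the tool's x, y, z in degrees. In form: [[grip, [tx, ty, tz], [rx, ry, rz]], ...]. A call has 1 to 5 rows; each row is the pose to reach, as a shift and turn from the pose commanded when the call began, along the tool's axes at that moment; what a row does not reach only later rows make up. A row lasts 1/12 s, in which the tool goes at most 41.7 mm and 7.16 degrees, less where a joint would pass 70% of its speed; a pose out of reach is approached as far as the arm can. A call with a gripper value outside its range is refused whole. The fingers move at their own pace and stop on an object; the grip force is fixed at half the most. Time passes only in rows, so rows that repeat a pose let the fingers close. It gives the time, the measured TCP pose, the force and the opening at its end, in the units of the state.
- status.get_state(): the state, without advancing time (a new reading comes with each control period).
- read_camera(name): name is "side" or "top" or "wrist"; returns (picture, depth): 400x640x3 uint8, blue, green, red; 400x640 float32, mm along the optical axis (not along the pixel's ray), 0 where there is no reading.
- camera_info(name): a dict with "fx", "fy", "cx", "cy" (pixels), "rvec" (rotation vector, rad) and "tvec" (3), from world to camera coordinates, as OpenCV has them. Camera axes: x right, y down, z forward; pixel columns grow to the right and rows downward; lengths in mm; the calibration is good to about 2 mm. A picture is of the moment at which its call begins: read the wrist's pose just before it. camera_info takes no time and is no camera call; for the wrist camera it gives the pose at the moment of the call.
- hand_in(): hands the job in, once; it reports no verdict.
Trained networks look in the newest picture that a camera, given by its name, has taken for a name from the list of things; names that differ only in an ending like _2 or _b are one class to them, and where a whole thing is asked for, a point or a joint stands for the part that bears it (a point fixed in the world has none). Each returns a list of dicts, best first, with "p" (0 to 1); they miss things now and then, are a little off and sometimes report something else, mostly with a low value. They report only what shows in the picture. A call takes as long as a camera call.
- masks_of(camera, name): "mask" (400x640 bool, what is visible of it) and "box" ([left, top, width, height] in pixels, round what is visible of it).
The state is a dict: "time_s": time; "joint_positions": joint angles; "joint_velocities": joint speeds; "tau": joint torques, N m; "ee_pos": TCP position; "eef_rot": TCP orientation; "wrist_force": force on the tool from outside, world axes, zero at the start; "ft_torque": the same for the moment, N m; "gripper_width": finger opening in mm.
Only numpy, scipy, OpenCV 4.12 (cv2) and the standard library are available. Lean on these libraries where they do the work, as an engineer would, in place of code of your own. Each camera call takes 0.05 s, during which the arm holds its last target.

## Working session

There is one attempt and no reset: what is moved stays moved. The work goes in short steps, Python scripts to look and compute and a tool call to move; the robot and the scene stay as the last step left them, time stands still between calls to the robot, and variables do not carry over. Pictures are saved under pics/ and viewed, and the job is handed in when it is done.

Besides the shell and the picture viewer there is one more tool, called after "Call:" in YAML: its name, and indented under it one key for each argument. jog_arm: Moves the arm, as the interface text tells. Its arguments: {"type":"object","properties":{"moves":{"type":"array","items":{"type":"array"}}},"required":["moves"]}

```bash
mkdir -p pics
python3 - <<'E'
from plant import *
import cv2,numpy as np
s=status.get_state();print(s)
for c in("top","side"):
    im,d=read_camera(c);cv2.imwrite(f"pics/{c}0.png",im);np.save(c+"0d.npy",d);i=camera_info(c)
    R=cv2.Rodrigues(np.array(i["rvec"],float))[0];print(c,i,"pos",-R.T@np.array(i["tvec"]).ravel())
E
```

```text
{'time_s': 0.0, 'joint_positions': array([ 1.13846740e+00,  5.28470202e-01,  1.43391245e+00,  7.56725984e-06,
        1.18137084e+00, -1.78489396e-01]), 'joint_velocities': array([9.42362579e-05, 1.14287363e-03, 2.13188619e-04, 1.19502690e-03,
       1.07996794e-03, 1.52993903e-03]), 'tau': array([-1.73715271e-04, -4.42350626e+01, -1.78024489e+01, -3.23757204e-04,
        8.39934626e-03,  4.24811333e-06]), 'ee_pos': array([156.597501  , 604.29506701, 215.62793174]), 'eef_rot': array([[ 2.51124112e-01,  9.67954467e-01, -9.11717903e-04],
       [ 9.67952563e-01, -2.51125463e-01, -1.95908964e-03],
       [-2.12526515e-03, -3.90525036e-04, -9.99997665e-01]]), 'wrist_force': array([0.55055533, 0.44940289, 0.62759008]), 'ft_torque': array([ 0.03314749,  0.0084247 , -0.02463191]), 'gripper_width': 85.51189427162548}
top {'fx': 439.15181183794425, 'fy': 439.15181183794425, 'cx': 310.1326490088175, 'cy': 196.54343019314587, 'rvec': array([ 2.03280429, -2.18244611,  0.24073002]), 'tvec': array([  63.44950761,  513.84167423, 1093.3199704 ])} pos [ 267.21208684   44.78915312 1178.98231381]
side {'fx': 392.6881846230856, 'fy': 392.6881846230856, 'cx': 315.52945686034303, 'cy': 203.42865890744216, 'rvec': array([ 2.30665689, -0.15303811,  0.04192793]), 'tvec': array([-542.33289925,  102.4479867 , 1044.34781351])} pos [ 465.37930104 -765.1993472   770.17854059]
```

View pics/top0.png

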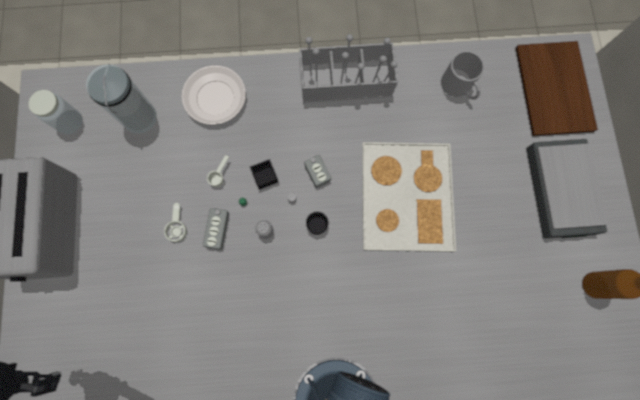

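View pics/side0.png

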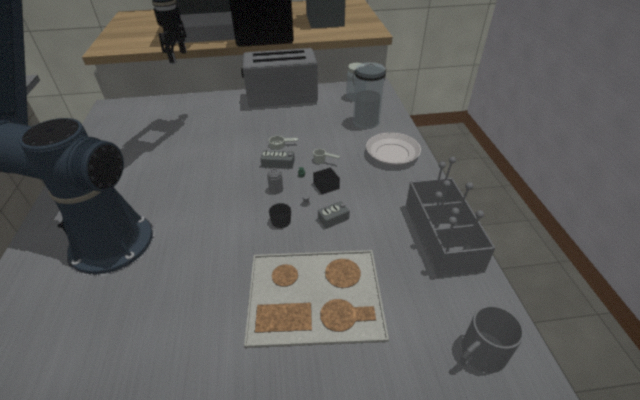

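```bash
cat > h.py <<'E'
from plant import *
import cv2,numpy as np
def cam(c):
    i=camera_info(c);R=cv2.Rodrigues(np.array(i["rvec"],float))[0];t=np.array(i["tvec"]).ravel()
    K=np.array([[i["fx"],0,i["cx"]],[0,i["fy"],i["cy"]],[0,0,1]]);return K,R,t
def at_z(C,uv,z):
    K,R,t=C;uv=np.atleast_2d(uv).astype(float);o=-R.T@t
    r=(np.c_[uv,np.ones(len(uv))]@np.linalg.inv(K).T)@R
    return o+r*((z-o[2])/r[:,2])[:,None]
def cloud(C,d,m):
    K,R,t=C;v,u=np.nonzero(m&(d>0));z=d[v,u]
    p=(np.c_[u,v,np.ones(len(u))]@np.linalg.inv(K).T)*z[:,None]
    return (p-t)@R
E
python3 - <<'E'
from h import *
H=dict(timer_three=40,ramekin=42,separator=22,shaker=65,mat_long=8.5,mat_round_big=8.5,mat_keyhole=8.5,mat_round_small=8.5,timer_two=40,square_pot=42)
for c in("top","side"):
    im,d=read_camera(c);C=cam(c);vis=im.copy()
    for n,z in H.items():
        for r in masks_of(c,n)[:2]:
            m=r["mask"]; v,u=np.nonzero(m)
            if len(u)==0: continue
            P=cloud(C,d,m);rect=cv2.minAreaRect(np.c_[u,v].astype(np.float32))
            box=at_z(C,cv2.boxPoints(rect),z)
            print(c,n,round(r["p"],2),r["box"],"cen@z",at_z(C,[u.mean(),v.mean()],z)[0].round(1),"cloud med",np.median(P,0).round(1),"ztop",np.percentile(P[:,2],[5,95]).round(0),"boxc",box.mean(0).round(1)[:2],"sz",np.linalg.norm(box[0]-box[1]).round(0),np.linalg.norm(box[2]-box[1]).round(0))
    x=(150,130,470,260)if c=="top" else (230,130,400,350)
    cv2.imwrite(f"pics/{c}1.png",cv2.resize(im[x[1]:x[3],x[0]:x[2]],None,fx=2.5,fy=2.5,interpolation=2))
E
```

```text
top timer_three 0.95 [200.0, 206.9, 30.6, 45.1] cen@z [452.6 278.2  40. ] cloud med [453.7 278.2  36.4] ztop [11. 43.] boxc [453.1 278.1] sz 109.0 55.0
top ramekin 0.63 [308.7, 210.3, 21.3, 24.0] cen@z [449.7  12.6  42. ] cloud med [454.7  11.6   7.7] ztop [ 2. 43.] boxc [451.   12.2] sz 55.0 64.0
top separator 0.96 [166.4, 202.0, 16.8, 38.9] cen@z [469.8 389.2  22. ] cloud med [466.8 390.4  13.9] ztop [ 0. 25.] boxc [481.4 389.1] sz 56.0 103.0
top shaker 0.49 [256.3, 220.4, 19.6, 21.2] cen@z [436.5 150.2  65. ] cloud med [436.5 150.1  68.7] ztop [16. 75.] boxc [436.3 150.8] sz 40.0 48.0
top mat_long 0.77 [418.0, 197.6, 25.1, 47.2] cen@z [ 436.2 -290.8    8.5] cloud med [ 436.  -290.9    9. ] ztop [ 5. 13.] boxc [ 437.9 -291.2] sz 69.0 122.0
top mat_round_big 0.69 [370.9, 156.1, 29.4, 27.8] cen@z [ 587.6 -189.5    8.5] cloud med [ 587.6 -189.3    8.9] ztop [ 5. 13.] boxc [ 588.3 -188.8] sz 82.0 83.0
top mat_round_big 0.3 [200.2, 207.5, 28.0, 43.3] cen@z [458.  284.7   8.5] cloud med [453.8 278.2  36.4] ztop [12. 43.] boxc [459.  284.4] sz 109.0 56.0
top mat_keyhole 0.87 [412.3, 150.3
[... 1595 characters left out ...]
d [ 587.5 -191.9    8. ] ztop [ 5. 10.] boxc [ 588.4 -190.7] sz 87.0 84.0
side mat_keyhole 0.75 [320.2, 303.7, 54.7, 30.4] cen@z [ 571.6 -303.8    8.5] cloud med [ 567.5 -304.4    8. ] ztop [ 6. 10.] boxc [ 577.4 -308.9] sz 80.0 123.0
side mat_round_small 0.82 [271.7, 263.9, 25.3, 22.1] cen@z [ 449.4 -178.7    8.5] cloud med [ 449.4 -178.     7.9] ztop [ 5. 10.] boxc [ 449.4 -177.9] sz 62.0 65.0
side timer_two 0.57 [317.0, 201.1, 32.8, 27.3] cen@z [593.3 -19.8  40. ] cloud med [594.9 -11.1  34.2] ztop [ 8. 41.] boxc [594.3 -18.1] sz 88.0 77.0
side square_pot 0.76 [313.3, 169.5, 27.0, 23.5] cen@z [593.4 122.3  42. ] cloud med [596.  138.5  24.8] ztop [ 3. 42.] boxc [593.7 125.3] sz 84.0 108.0
```

View pics/top1.png

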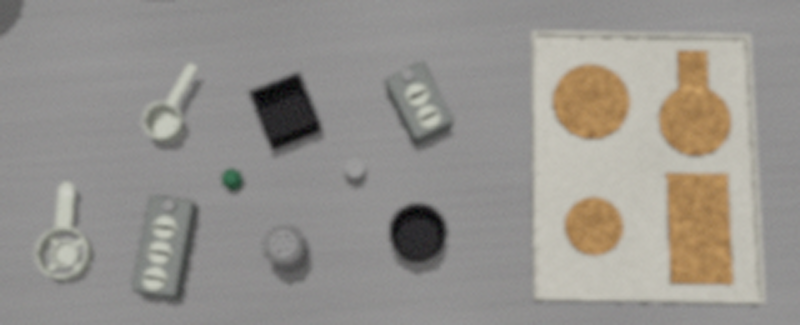

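```bash
cat >> h.py <<'E'
def go(x,y,z,yaw=None):
    """print shift/turn in tool axes from the measured pose to world target, jaw yaw in deg, tool straight down"""
    from scipy.spatial.transform import Rotation as Ro
    s=status.get_state();R=np.array(s["eef_rot"]);p=np.array(s["ee_pos"])
    cur=np.degrees(np.arctan2(R[1,0],R[0,0]))
    if yaw is None: yaw=cur
    a=np.radians(yaw);T=np.array([[np.cos(a),np.sin(a),0],[np.sin(a),-np.cos(a),0],[0,0,-1]])
    rv=np.degrees(Ro.from_matrix(R.T@T).as_rotvec())
    sh=R.T@(np.array([x,y,z])-p)
    print("t",s["time_s"],"pos",p.round(1),"yaw",cur.round(1),"-> shift",sh.round(1),"turn",rv.round(1),"rows",(np.linalg.norm(sh)/41.7).round(1))
def wr(name=None):
    s=status.get_state();im,d=read_camera("wrist");return s,im,d,cam("wrist")
E
python3 - <<'E'
from h import *
K,R,t=cam("wrist");s=status.get_state();o=-R.T@t
print(o,R.T.round(2),"tool frame",(np.array(s["eef_rot"]).T@(o-s["ee_pos"])).round(1),K.round(0))
# grid fit
import numpy as np
from scipy.optimize import least_squares
M={'l':(437,-291.5),'b':(587.8,-190.9),'k':(556,-303),'s':(448.8,-177.9)}
top,d=read_camera("top");C=cam("top");
P=cloud(C,d,masks_of("top","timer_three")[0]["mask"]);P=P[(P[:,2]>33)]
r=cv2.minAreaRect(P[:,:2].astype(np.float32));print("timer rect",r)
G={'s':(-70,57),'b':(70,57),'l':(-70,-57),'k':(50,-57)}
def f(q):
    c,s_=np.cos(q[2]),np.sin(q[2]);return np.concatenate([np.array([q[0]+c*g[0]-s_*g[1],q[1]+s_*g[0]+c*g[1]])-M[k] for k,g in G.items() if k!='k'])
q=least_squares(f,[510,-240,-.1]).x;print(q,f(q).round(1))
c,s_=np.cos(q[2]),np.sin(q[2])
for k,g in G.items(): print(k,(q[0]+c*g[0]-s_*g[1]).round(1),(q[1]+s_*g[0]+c*g[1]).round(1))
go(453,278,216,80)
E
```

```text
[ 80.31038422 624.14135492 373.90865706] [[ 0.25  0.92  0.3 ]
 [ 0.97 -0.24 -0.08]
 [-0.    0.31 -0.95]] tool frame [  -0.7  -78.9 -157.3] [[291.   0. 323.]
 [  0. 291. 200.]
 [  0.   0.   1.]]
timer rect ((456.6438903808594, 281.7545166015625), (47.96610641479492, 102.46278381347656), 77.4400863647461)
[ 5.12600167e+02 -2.41253659e+02 -9.62141283e-02] [-0.4  0.1 -0.  -0.3  0.4  0.2]
s 448.4 -177.8
b 587.8 -191.2
l 437.4 -291.3
k 556.9 -302.8
t 1.3 pos [156.9 605.  216.6] yaw 75.5 -> shift [-242.1  368.7    0.6] turn [-0.   0.  -4.5] rows 10.6
```

Call:
jog_arm:
  moves:
    - [85,[-242,369,0],[0,0,-2]]
    - [85,[-242,369,0],[0,0,-2]]
    - [85,[-242,369,0],[0,0,-2]]
    - [85,[-242,369,0],[0,0,-2]]
    - [85,[-242,369,0],[0,0,-2]]

```text
time_s: 1.72
ee_pos: [297.7, 449.3, 216.8]
eef_rot: [[0.216, 0.976, 0.0], [0.976, -0.216, 0.0], [0.0, 0.0, -1.0]]
wrist_force: [0.4, -0.6, 0.4]
gripper_width: 85.1
```

```bash
python3 -c "
from h import *
go(453,278,170,77.4)"
```

```text
t 1.7167 pos [297.7 449.3 216.8] yaw 77.5 -> shift [-133.7  188.7   46.8] turn [ 0.  -0.   0.1] rows 5.7
```

Call:
jog_arm:
  moves:
    - [85,[-134,189,47],[0,0,0]]
    - [85,[-134,189,47],[0,0,0]]
    - [85,[-134,189,47],[0,0,0]]
    - [85,[-134,189,47],[0,0,0]]
    - [85,[-134,189,47],[0,0,0]]

```text
time_s: 2.13
ee_pos: [435.0, 297.6, 175.1]
eef_rot: [[0.217, 0.976, 0.001], [0.976, -0.217, 0.0], [0.001, 0.001, -1.0]]
wrist_force: [0.8, -0.3, -0.6]
gripper_width: 85.0
```

```bash
cat >> h.py <<'E'
def look(name,zs,tag):
    s,im,d,C=wr()
    vis=im.copy()
    for r in masks_of("wrist",name)[:2]:
        m=r["mask"];P=cloud(C,d,m)
        Q=P[(P[:,2]>zs[0])&(P[:,2]<zs[1])]
        cv2.drawContours(vis,cv2.findContours(m.astype(np.uint8),0,2)[0],-1,(0,0,255),1)
        if len(Q)>5:
            rc=cv2.minAreaRect(Q[:,:2].astype(np.float32));cc=cv2.minEnclosingCircle(Q[:,:2].astype(np.float32))
            print(name,round(r["p"],2),"n",len(Q),"rect",np.round(rc[0],1),np.round(rc[1],1),round(rc[2],1),"circ",np.round(cc[0],1),round(cc[1],1),"ext",Q.min(0).round(1),Q.max(0).round(1))
    cv2.imwrite(f"pics/{tag}.png",vis);return im,d,C
E
python3 -c "
from h import *
look('timer_three',(30,40),'w1')
go(453,278,35,77.4)"
```

```text
timer_three 0.9 n 3631 rect [463.5 277.7] [ 47.8 103.3] 77.2 circ [463.2 277.5] 55.0 ext [408.8 244.4  30.2] [517.6 311.2  40. ]
t 2.2333 pos [438.1 295.1 174.3] yaw 77.0 -> shift [-13.1  18.2 139.4] turn [ 0.1  0.1 -0.4] rows 3.4
```

View pics/w1.png

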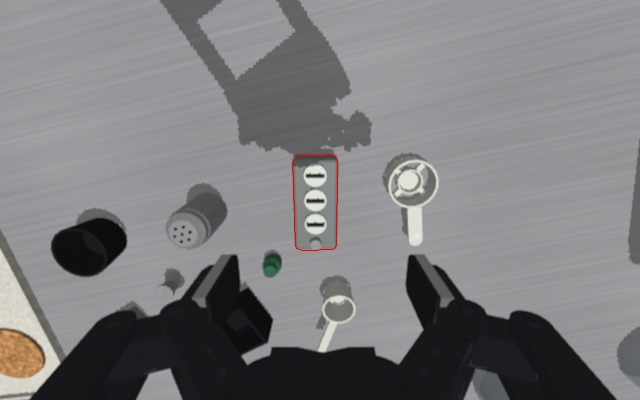

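```bash
python3 -c "
from h import *
look('timer_three',(30,40),'w2')
im,d,C=look('separator',(15,26),'w2b')
look('shaker',(50,75),'w2c')
look('ramekin',(38,46),'w2d')
go(455,280,35,77.4)"
```

```text
timer_three 0.86 n 2999 rect [454.8 285.8] [ 48.  103.2] 77.6 circ [454.4 285.8] 54.8 ext [400.4 253.6  30. ] [508.9 318.9  40. ]
separator 0.62 n 1125 rect [481.3 399.1] [100.4  54.9] 12.5 circ [483.3 393.1] 51.8 ext [431.5 366.8  15. ] [534.9 421.6  24.3]
shaker 0.58 n 1532 rect [443.5 156.3] [42.6 39.6] 26.5 circ [444.  155.2] 21.5 ext [422.7 135.6  50. ] [464.5 176.5  74.3]
ramekin 0.74 n 727 rect [451.5  15.8] [58.2 60.9] 20.7 circ [451.3  14.9] 31.5 ext [421.3 -16.5  38. ] [481.4  45.9  43.6]
ramekin 0.68 n 1243 rect [458.7 286.2] [36.1 94.8] 71.0 circ [457.9 283.9] 47.8 ext [410.9 262.2  38. ] [505.  303.1  45.9]
t 2.6333 pos [432.9 300.4 175.5] yaw 77.6 -> shift [-15.2  26.  140.5] turn [ 0.  -0.   0.2] rows 3.4
```

```bash
python3 -c "
from h import *
look('timer_three',(30,40),'w3')
look('separator',(15,26),'w3b')
go(455,283,35,77.4)
im,d=read_camera('side');C=cam('side')
for n,z in (('timer_three',(33,38)),('ramekin',(39,44)),('separator',(17,25)),('shaker',(40,75))):
    P=cloud(C,d,masks_of('side',n)[0]['mask']);P=P[(P[:,2]>z[0])&(P[:,2]<z[1])]
    print(n,cv2.minAreaRect(P[:,:2].astype(np.float32)))
"
```

```text
timer_three 0.91 n 3107 rect [457.8 283.5] [ 48.1 104.1] 77.4 circ [457.5 283.8] 55.2 ext [402.9 250.7  30.1] [511.3 316.8  40. ]
separator 0.61 n 1083 rect [482.4 397.7] [100.3  54.5] 12.3 circ [484.  390.3] 51.6 ext [432.4 365.7  15. ] [535.6 420.   24.3]
t 2.8333 pos [433.4 299.8 175.4] yaw 77.5 -> shift [-11.7  24.7 140.4] turn [ 0.  -0.   0.1] rows 3.4
timer_three ((458.20794677734375, 282.1769714355469), (50.9443473815918, 100.8705062866211), 75.5130615234375)
ramekin ((452.2024230957031, 12.320995330810547), (59.6636962890625, 54.149295806884766), 86.90414428710938)
separator ((479.0227355957031, 395.53387451171875), (93.91273498535156, 56.5081787109375), 8.183847427368164)
shaker ((444.4230651855469, 148.0074005126953), (37.9699821472168, 41.069122314453125), 63.12922668457031)
```

```bash
python3 -c "
from h import *
go(457.5,282.5,100,77.4)
go(457.5,282.5,28,77.4)"
```

```text
t 3.0833 pos [433.7 299.2 175.2] yaw 77.5 -> shift [-11.2  26.8  75.2] turn [-0.   0.   0.1] rows 1.9
t 3.0833 pos [433.7 299.2 175.2] yaw 77.5 -> shift [-11.2  26.8 147.2] turn [-0.   0.   0.1] rows 3.6
```

Call:
jog_arm:
  moves:
    - [85,[-11,27,75],[0,0,0]]
    - [85,[-11,27,75],[0,0,0]]
    - [85,[-11,27,75],[0,0,0]]
    - [85,[-11,27,110],[0,0,0]]
    - [85,[-11,27,140],[0,0,0]]

```text
time_s: 3.5
ee_pos: [459.1, 283.0, 35.5]
eef_rot: [[0.218, 0.976, 0.003], [0.976, -0.218, 0.001], [0.002, 0.003, -1.0]]
wrist_force: [0.6, -0.4, 0.6]
gripper_width: 85.2
```

```bash
python3 -c "
from h import *
look('timer_three',(30,40),'w4')
go(457.5,282.5,27,77.4)"
```

```text
timer_three 0.68 n 10355 rect [452.7 282.2] [ 45.8 101.2] 77.4 circ [452.9 281.9] 54.3 ext [399.5 251.   30. ] [506.5 315.   40. ]
t 3.6 pos [454.7 281.5  32.4] yaw 77.4 -> shift [1.6 2.6 5.4] turn [-0.4  0.3  0. ] rows 0.1
```

View pics/w4.png

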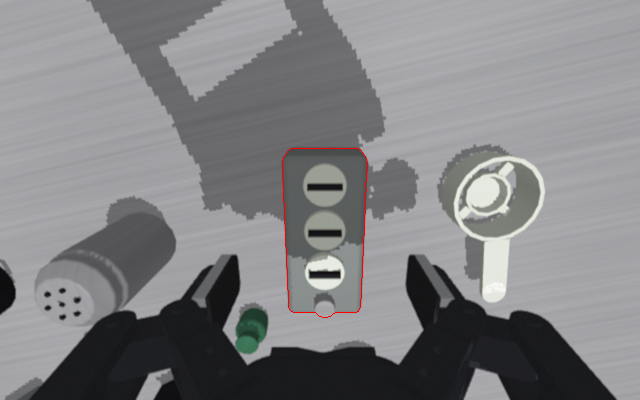

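```bash
python3 -c "
from h import *
for k in range(1):
    look('timer_three',(30,40),'w5')
s,im,d,C=wr();K,R,t=C
T=np.array(s['eef_rot']);p=np.array(s['ee_pos']);print(p)
pts=np.array([p+T@np.array(v) for v in [(0,0,3),(0,0,22),(42,0,3),(-42,0,3),(42,0,9),(-42,0,9)]])
uv=(pts@R.T+t)@K.T;uv=uv[:,:2]/uv[:,2:];print(uv.round())
for u in uv: cv2.circle(im,tuple(int(a) for a in u),3,(0,0,255),-1)
cv2.imwrite('pics/w5p.png',im)
go(457.5,282.5,27,77.4)"
```

```text
timer_three 0.88 n 8442 rect [459.  284.6] [ 47.8 103.7] 77.3 circ [458.8 284.5] 55.2 ext [404.1 251.2  30. ] [511.6 317.9  40. ]
[457.71685245 282.82548674  36.05066066]
[[323. 240.]
 [323. 228.]
 [392. 240.]
 [254. 240.]
 [389. 236.]
 [256. 236.]]
t 3.75 pos [458.7 283.2  37. ] yaw 77.5 -> shift [-1. -1. 10.] turn [ 0.1 -0.1  0.1] rows 0.2
```

View pics/w5p.png

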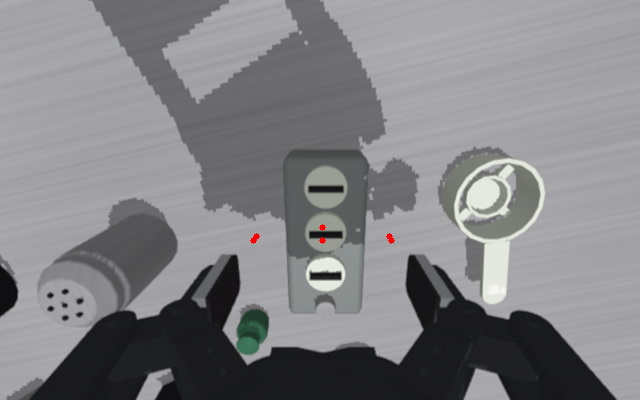

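```bash
python3 -c "
from h import *
s,im,d,C=wr();K,R,t=C
T=np.array(s['eef_rot']);p=np.array(s['ee_pos']);print(p)
for u,v in [(235,258),(232,265),(225,275),(215,285),(205,298),(410,262),(418,275),(430,290),(240,258),(236,280)]:
    m=np.zeros(d.shape,bool);m[v,u]=1;P=cloud(C,d,m);print(u,v,d[v,u],P.round(1), ((P-p)@T).round(1))
"
```

```text
[458.66915757 283.20137232  37.02290345]
235 258 141.59181 [[441.3 242.9  68.7]] [[-43.1  -8.1 -31.8]]
232 265 136.41235 [[441.9 242.9  74.3]] [[-42.9  -7.6 -37.4]]
225 275 126.296265 [[440.8 243.2  84.6]] [[-42.8  -8.7 -47.7]]
215 285 115.66556 [[438.6 243.3  95.1]] [[-43.3 -10.8 -58.2]]
205 298 108.79358 [[438.9 242.  102.5]] [[-44.5 -10.3 -65.6]]
410 262 141.20952 [[461.4 325.5  69.8]] [[ 42.   -6.4 -32.8]]
418 275 128.92453 [[460.6 325.5  82.5]] [[ 41.8  -7.2 -45.4]]
430 290 115.04815 [[458.6 326.2  96.4]] [[ 42.   -9.3 -59.3]]
240 258 218.00519 [[474.6 215.9   0.8]] [[-62.3  30.   36.2]]
236 280 143.95126 [[452.5 240.2  70. ]] [[-43.3   3.4 -33.1]]
```

```bash
python3 -c "
from h import *
im,d=read_camera('side');C=cam('side')
P=np.zeros(d.shape+(3,));m=d>0;P[m]=cloud(C,d,m)
s=status.get_state();p=s['ee_pos'];T=np.array(s['eef_rot']);print(p)
sel=m&(abs(P[...,0]-p[0])<25)&(abs(P[...,1]-p[1])<60)&(P[...,2]>45)&(P[...,2]<150)
Q=(P[sel]-p)@T
for lo in range(-120,0,10):
    q=Q[(Q[:,2]>=lo)&(Q[:,2]<lo+10)]
    if len(q): print(lo,len(q),q.min(0).round(),q.max(0).round())
cv2.imwrite('pics/s5.png',cv2.resize(im[60:240,180:420],None,fx=3,fy=3))
"
```

```text
[459.24643405 283.37628534  37.6659518 ]
-120 4 [ -30.  -17. -112.] [  13.   19. -110.]
-110 21 [ -39.    7. -109.] [  17.   19. -100.]
-100 20 [ -59.    6. -100.] [ 36.  17. -91.]
-90 15 [-57. -10. -89.] [ 63.  16. -80.]
-80 14 [-57.  -9. -80.] [ 51.  13. -70.]
-70 12 [-58.  -4. -70.] [ 45.  11. -60.]
-60 31 [-60. -10. -60.] [ 45.  10. -50.]
-50 28 [-61. -11. -50.] [ 45.  11. -41.]
-40 30 [-59. -12. -40.] [ 51.  11. -30.]
-30 6 [-51.  -6. -30.] [ 41.   7. -28.]
```

View pics/s5.png

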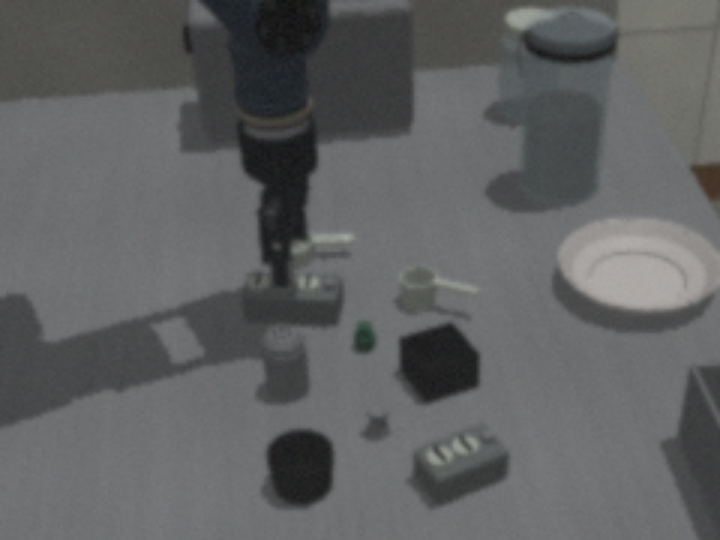

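```bash
python3 -c "
from h import *
K,R,t=cam('wrist');s=status.get_state();o=-R.T@t
print('tool frame',(np.array(s['eef_rot']).T@(o-s['ee_pos'])).round(1),s['joint_positions'].round(4),s['ee_pos'])
go(458,283,10,77.4)"
```

```text
tool frame [  -0.7  -79.  -157.3] [ 0.3457  0.6903  1.7854  0.      0.6613 -1.0065] [459.24643405 283.37628534  37.6659518 ]
t 3.85 pos [459.2 283.4  37.7] yaw 77.5 -> shift [-0.7 -1.2 27.7] turn [ 0.2 -0.1  0.1] rows 0.7
```

Call:
jog_arm:
  moves:
    - [85,[-0.7,-1,14],[0,0,0]]
    - [85,[-0.7,-1,27],[0,0,0]]
    - [85,[-0.7,-1,27],[0,0,0]]
    - [85,[-0.7,-1,27],[0,0,0]]

```text
time_s: 4.18
ee_pos: [457.1, 282.4, 9.5]
eef_rot: [[0.217, 0.976, 0.001], [0.976, -0.217, 0.001], [0.001, 0.001, -1.0]]
wrist_force: [0.2, 0.2, 0.0]
gripper_width: 85.2
```

```bash
cat >> h.py <<'E'
def tips():
    "finger geometry in tool frame from wrist depth"
    s,im,d,C=wr();p=s['ee_pos'];T=np.array(s['eef_rot'])
    P=cloud(C,d,d>0);Q=(P-p)@T
    m=(abs(Q[:,1])<14)&(abs(Q[:,0])<65)&(Q[:,2]<0)&(Q[:,2]>-75)
    for sg in(-1,1):
        q=Q[m&(sg*Q[:,0]>15)]
        if len(q): 
            t=q[q[:,2]>np.percentile(q[:,2],99)-3]
            print("finger",sg,"tip tool-z",np.percentile(q[:,2],99.5).round(1),"world z",(p[2]-np.percentile(q[:,2],99.5)).round(1),"inner x",t[:,0].min().round(1),t[:,0].max().round(1),"y",t[:,1].min().round(1),t[:,1].max().round(1))
    print("ee",p.round(1));return im,d
E
python3 -c "
from h import *
print(status.get_state()['wrist_force'])
im,d=tips();cv2.imwrite('pics/w6.png',im)
read_camera('wrist');tips()
im,d=read_camera('side');cv2.imwrite('pics/s6.png',cv2.resize(im[100:220,220:380],None,fx=4,fy=4))
"
```

```text
[0.21850032 0.19038796 0.04678169]
finger -1 tip tool-z -23.5 world z 33.0 inner x -22.4 -15.0 y -13.9 14.0
finger 1 tip tool-z -23.7 world z 33.1 inner x 15.0 42.5 y -14.0 13.9
ee [457.1 282.4   9.5]
finger -1 tip tool-z -23.3 world z 33.0 inner x -22.9 -15.0 y -13.9 14.0
finger 1 tip tool-z -23.1 world z 32.7 inner x 15.0 42.1 y -13.9 14.0
ee [457.6 282.5   9.6]
```

View pics/w6.png

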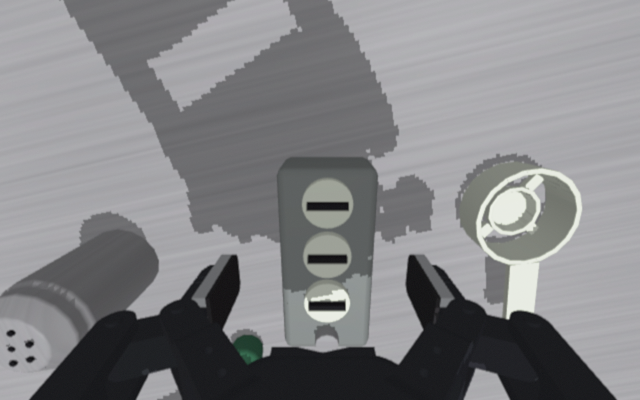

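View pics/s6.png

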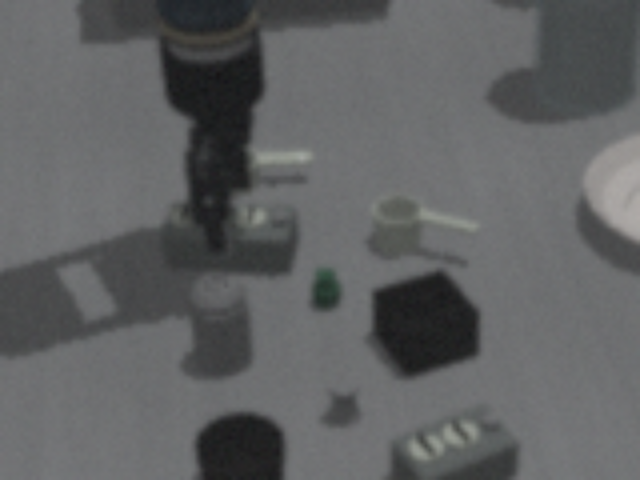

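Call:
jog_arm:
  moves:
    - [85,[0,0,12],[0,0,0]]
    - [85,[0,0,24],[0,0,0]]
    - [85,[0,0,24],[0,0,0]]
    - [44,[0,0,24],[0,0,0]]
    - [30,[0,0,24],[0,0,0]]

```text
time_s: 4.8
ee_pos: [456.2, 282.0, -16.4]
eef_rot: [[0.217, 0.976, -0.001], [0.976, -0.217, -0.0], [-0.001, -0.001, -1.0]]
wrist_force: [0.5, -0.0, 0.3]
gripper_width: 63.3
```

Call:
jog_arm:
  moves:
    - [30,[0,0,0],[0,0,0]]
    - [30,[0,0,0],[0,0,0]]
    - [30,[0,0,0],[0,0,0]]
    - [30,[0,0,0],[0,0,0]]

```text
time_s: 5.13
ee_pos: [456.7, 282.2, -15.6]
eef_rot: [[0.217, 0.976, 0.0], [0.976, -0.217, 0.0], [0.0, 0.0, -1.0]]
wrist_force: [-0.0, 0.5, 0.6]
gripper_width: 47.7
```

```bash
python3 -c "
from h import *
s,im,d,C=wr();cv2.imwrite('pics/w7.png',im)
"
```

```text
(no output)
```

View pics/w7.png

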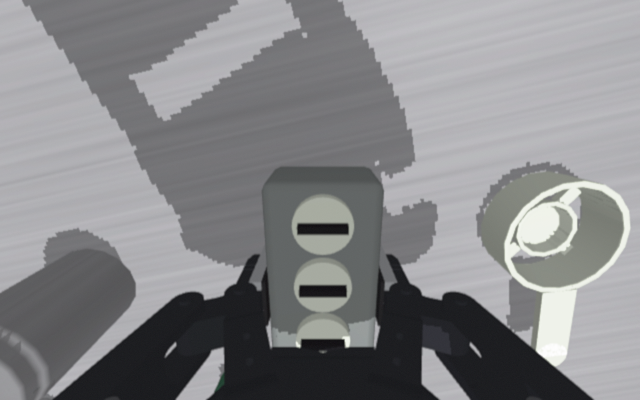

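Call:
jog_arm:
  moves:
    - [30,[0,0,-20],[0,0,0]]
    - [30,[0,0,-60],[0,0,0]]
    - [30,[0,0,-100],[0,0,0]]
    - [30,[-38,7,-115],[0,0,0]]
    - [30,[-76,14,-115],[0,0,0]]

```text
time_s: 5.6
ee_pos: [457.1, 206.4, 103.2]
eef_rot: [[0.212, 0.977, 0.011], [0.977, -0.212, 0.002], [0.004, 0.01, -1.0]]
wrist_force: [0.5, -0.5, -1.8]
gripper_width: 47.7
```

Call:
jog_arm:
  moves:
    - [30,[-488,91,0],[0,0,-7]]
    - [30,[-488,91,0],[0,0,-7]]
    - [30,[-488,91,0],[0,0,-7]]
    - [30,[-488,91,0],[0,0,-7]]
    - [30,[-488,91,0],[0,0,-7]]

```text
time_s: 6.02
ee_pos: [446.3, -0.1, 99.3]
eef_rot: [[0.096, 0.995, 0.0], [0.995, -0.096, -0.0], [-0.0, 0.0, -1.0]]
wrist_force: [0.6, -0.3, -0.8]
gripper_width: 47.1
```

```bash
python3 -c "
from h import *
go(437.4,-291.3,80,84.5)"
```

```text
t 6.0167 pos [ 4.463e+02 -1.000e-01  9.930e+01] yaw 84.5 -> shift [-290.7   19.2   19.3] turn [ 0.  0. -0.] rows 7.0
```

Call:
jog_arm:
  moves:
    - [30,[-291,19,0],[0,0,0]]
    - [30,[-291,19,0],[0,0,0]]
    - [30,[-291,19,0],[0,0,0]]
    - [30,[-291,19,0],[0,0,0]]
    - [30,[-291,19,0],[0,0,0]]

```text
time_s: 6.43
ee_pos: [439.5, -208.6, 99.2]
eef_rot: [[0.097, 0.995, -0.0], [0.995, -0.097, 0.0], [0.0, -0.0, -1.0]]
wrist_force: [1.7, -0.5, -1.7]
gripper_width: 47.0
```

```bash
python3 -c "
from h import *
go(437.4,-291.3,30,84.5)"
```

```text
t 6.4333 pos [ 439.5 -208.6   99.2] yaw 84.4 -> shift [-82.6   6.   69.1] turn [-0.  -0.  -0.1] rows 2.6
```

Call:
jog_arm:
  moves:
    - [30,[-42,3,10],[0,0,0]]
    - [30,[-83,6,30],[0,0,0]]
    - [30,[-83,6,65],[0,0,0]]
    - [30,[-83,6,69],[0,0,0]]
    - [30,[-83,6,69],[0,0,0]]

```text
time_s: 6.85
ee_pos: [435.9, -288.3, 27.7]
eef_rot: [[0.098, 0.995, -0.005], [0.995, -0.098, 0.006], [0.005, -0.006, -1.0]]
wrist_force: [-1.1, 0.2, -0.9]
gripper_width: 47.3
```

```bash
python3 -c "
from h import *
import time
read_camera('side');read_camera('side')
look('timer_three',(65,90),'w8')
im,d,C=look('mat_long',(5,12),'w8b')
go(437.4,-291.3,-8,84.5)
for c in('side','top'):
    im,d=read_camera(c);C=cam(c)
    P=cloud(C,d,masks_of(c,'timer_three')[0]['mask']);print(c,P.min(0),np.percentile(P,[2,50,98],axis=0).round())
"
```

```text
timer_three 0.85 n 18258 rect [ 425.7 -288.5] [48.7 77.9] 84.7 circ [ 426.1 -289.1] 44.6 ext [ 385.3 -315.7   65. ] [ 466.2 -261.5   90. ]
mat_long 0.69 n 3172 rect [ 389.3 -285.7] [69.3 21.1] 85.2 circ [ 388.8 -285.6] 34.8 ext [ 376.3 -320.     5.1] [ 402.5 -251.    10.6]
t 7.15 pos [ 439.3 -289.5   32.1] yaw 84.6 -> shift [-1.9 -1.8 40.1] turn [0.1 0.1 0.1] rows 1.0
side [ 379.99821795 -351.27989095    2.86136866] [[ 389. -318.   53.]
 [ 456. -303.   83.]
 [ 489. -269.   91.]]
top [ 384.91922537 -303.26562751   50.44905272] [[ 386. -301.   55.]
 [ 397. -279.   84.]
 [ 418. -263.   92.]]
```

View pics/w8.png

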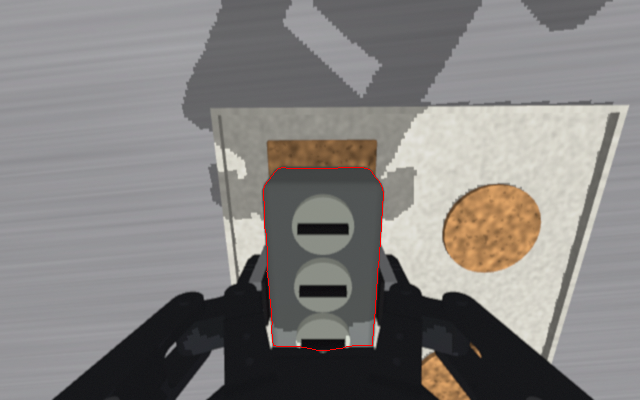

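Call:
jog_arm:
  moves:
    - [30,[-2,-2,18],[0,0,0]]
    - [30,[-2,-2,32],[0,0,0]]
    - [30,[-2,-2,38],[0,0,0]]
    - [30,[-2,-2,39],[0,0,0]]
    - [30,[-2,-2,39],[0,0,0]]

```text
time_s: 7.77
ee_pos: [435.8, -291.3, -7.4]
eef_rot: [[0.096, 0.995, -0.001], [0.995, -0.096, 0.0], [0.0, -0.001, -1.0]]
wrist_force: [-3.1, 1.5, 8.4]
gripper_width: 47.1
```

```bash
python3 -c "
from h import *
print(status.get_state()['wrist_force'])
read_camera('side');read_camera('side')
print(status.get_state()['wrist_force'])
go(437.4,-291.3,-8,84.5)
"
```

```text
[-3.08461565  1.52258732  8.39859616]
[-2.14163127  0.47378575  8.2062132 ]
t 7.8667 pos [ 435.7 -291.3   -7.4] yaw 84.5 -> shift [0.2 1.7 0.6] turn [-0. -0. -0.] rows 0.0
```

Call:
jog_arm:
  moves:
    - [60,[0,0,0],[0,0,0]]
    - [80,[0,0,0],[0,0,0]]
    - [80,[0,0,0],[0,0,0]]
    - [80,[0,0,0],[0,0,0]]
    - [80,[0,0,-10],[0,0,0]]

```text
time_s: 8.28
ee_pos: [435.3, -290.8, 0.1]
eef_rot: [[0.097, 0.995, -0.002], [0.995, -0.097, 0.002], [0.002, -0.003, -1.0]]
wrist_force: [-0.3, 0.7, -0.1]
gripper_width: 80.1
```

Call:
jog_arm:
  moves:
    - [85,[0,0,-40],[0,0,0]]
    - [85,[0,0,-80],[0,0,0]]
    - [85,[0,0,-115],[0,0,0]]
    - [85,[30,0,-130],[0,0,0]]
    - [85,[70,0,-130],[0,0,0]]

```text
time_s: 8.7
ee_pos: [446.5, -226.5, 136.1]
eef_rot: [[0.101, 0.995, 0.01], [0.995, -0.101, -0.009], [-0.008, 0.011, -1.0]]
wrist_force: [1.2, 0.7, -0.0]
gripper_width: 85.0
```

```bash
python3 -c "
from h import *
read_camera('side');read_camera('side');read_camera('side')
look('timer_three',(40,48),'w9')
look('mat_long',(5,12),'w9b')
go(452,13,100,84.5)
"
```

```text
timer_three 0.95 n 4333 rect [ 436.1 -293.5] [ 47.5 102.1] 84.4 circ [ 436.2 -292.9] 54.5 ext [ 383.7 -321.    40. ] [ 488.2 -265.8   48. ]
mat_long 0.84 n 2010 rect [ 439.1 -289.5] [ 67.4 120.8] 85.5 circ [ 438.5 -289.5] 67.7 ext [ 376.5 -318.7    5.4] [ 501.  -251.4   11.7]
t 9.05 pos [ 443.1 -222.9  131.2] yaw 84.4 -> shift [235.7 -14.1  31.1] turn [ 0.   0.  -0.1] rows 5.7
```

View pics/w9.png

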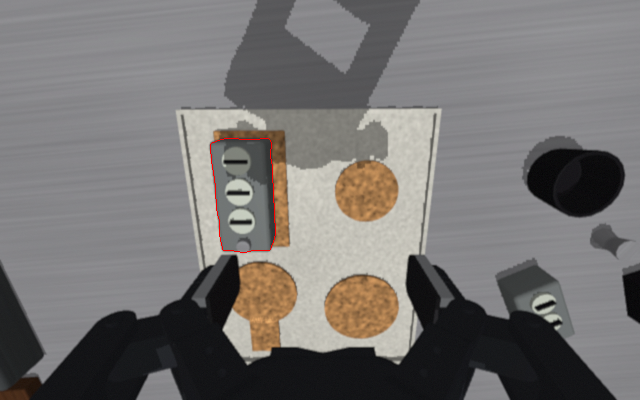

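```bash
python3 -c "
from h import *
look('timer_three',(40,48),'w10')
for n in('mat_round_small','mat_round_big','mat_keyhole','mat_long'): look(n,(5,12),'w10b')
look('ramekin',(38,46),'w10c')
look('timer_three',(40,48),'w10')
go(452,13,100,84.5)
"
```

```text
timer_three 0.82 n 4412 rect [ 436.  -291.9] [ 48.1 103.3] 84.6 circ [ 435.8 -292.3] 55.2 ext [ 382.9 -319.9   40. ] [ 488.8 -263.9   48. ]
mat_round_small 0.77 n 3084 rect [ 449.3 -176.1] [63.8 63. ] 33.0 circ [ 450.3 -175.6] 33.1 ext [ 417.6 -208.     5.2] [ 482.9 -142.9   10.9]
mat_round_small 0.33 n 3741 rect [ 589.1 -188.4] [83.9 86. ] 85.2 circ [ 589.5 -187.3] 44.3 ext [ 545.9 -230.6    5. ] [ 632.1 -146.5   10.8]
mat_round_big 0.96 n 3783 rect [ 588.8 -188.9] [86.1 85.3] 13.5 circ [ 589.6 -189.8] 44.5 ext [ 545.9 -231.4    5. ] [ 632.5 -146.1   10.8]
mat_keyhole 0.63 n 3975 rect [ 580.3 -303.2] [ 71.7 122.3] 71.8 circ [ 579.7 -305. ] 61.2 ext [ 518.9 -338.     5. ] [ 640.4 -260.4   10.6]
mat_keyhole 0.33 n 1968 rect [ 439.5 -289.2] [ 67.3 121.8] 85.3 circ [ 439.5 -289.7] 67.9 ext [ 376.8 -318.     5.3] [ 502.3 -250.8   11.1]
mat_long 0.71 n 2045 rect [ 439.2 -289.6] [ 68.4 122.2] 84.5 circ [ 440.  -289.3] 69.1 ext [ 376.6 -318.5    5. ] [ 503.3 -250.8   11.9]
ramekin 0.75 n 1325 rect [451.2  13.8] [61.5 60.3] 75.0 circ [451.1  14.4] 31.5 ext [420.9 -16.9  38. ] [482.   45.6  44.3]
ramekin 0.43 n 702 rect [591.9   5.5] [65.  23.1] 36.4 circ [594.    2.5] 32.9 ext [563.4 -18.8  38. ] [623.1  18.9  45.8]
t 9.75 pos [ 442.8 -222.   131.2] yaw 84.5 -> shift [234.7 -13.6  31.2] turn [-0. -0. -0.] rows 5.7
```

Call:
jog_arm:
  moves:
    - [85,[236,-14,0],[0,0,0]]
    - [85,[236,-14,0],[0,0,0]]
    - [85,[236,-14,0],[0,0,0]]
    - [85,[236,-14,0],[0,0,0]]
    - [85,[236,-14,0],[0,0,0]]

```text
time_s: 10.17
ee_pos: [450.4, -12.1, 131.3]
eef_rot: [[0.098, 0.995, 0.0], [0.995, -0.098, -0.0], [0.0, 0.0, -1.0]]
wrist_force: [1.1, 1.0, -0.3]
gripper_width: 85.3
```

Call:
jog_arm:
  moves:
    - [85,[28,-2,35],[0,0,0]]
    - [85,[28,-2,65],[0,0,0]]
    - [85,[28,-2,75],[0,0,0]]
    - [85,[28,-2,75],[0,0,0]]
    - [85,[28,-2,75],[0,0,0]]

```text
time_s: 10.58
ee_pos: [451.2, 14.5, 55.9]
eef_rot: [[0.096, 0.995, -0.001], [0.995, -0.096, 0.0], [0.0, -0.001, -1.0]]
wrist_force: [-0.4, -0.1, 0.0]
gripper_width: 85.0
```

```bash
python3 -c "
from h import *
read_camera('side')
look('ramekin',(38,46),'w11')
look('ramekin',(38,46),'w11')
go(452,14,-5,84.5)
"
```

```text
ramekin 0.83 n 1902 rect [451.6  14.2] [60.8 60.6] 23.6 circ [451.8  14.5] 30.9 ext [421.1 -15.7  38. ] [482.6  44.7  44.4]
ramekin 0.63 n 1874 rect [451.1  14.5] [60.6 60.8] 58.4 circ [451.3  14.4] 30.9 ext [420.5 -15.8  38. ] [481.8  45.   44.1]
t 10.8333 pos [452.3  13.7  57.2] yaw 84.4 -> shift [ 0.3 -0.5 62.2] turn [ 0.1  0.  -0.1] rows 1.5
```

View pics/w11.png

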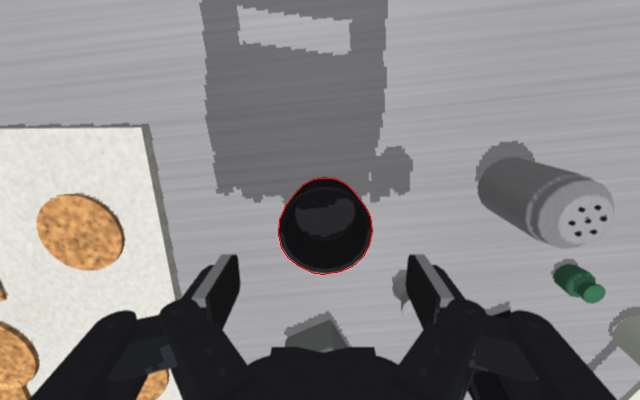

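Call:
jog_arm:
  moves:
    - [85,[0,-1,35],[0,0,0]]
    - [85,[0,-1,58],[0,0,0]]
    - [85,[0,-1,62],[0,0,0]]
    - [85,[0,-1,62],[0,0,0]]
    - [50,[0,-1,62],[0,0,0]]

```text
time_s: 11.25
ee_pos: [450.7, 14.1, -5.2]
eef_rot: [[0.097, 0.995, 0.001], [0.995, -0.097, -0.0], [-0.0, 0.001, -1.0]]
wrist_force: [0.1, 0.0, -0.1]
gripper_width: 75.1
```

Call:
jog_arm:
  moves:
    - [45,[0,0,0],[0,0,0]]
    - [45,[0,0,0],[0,0,0]]
    - [45,[0,0,0],[0,0,0]]
    - [45,[0,0,0],[0,0,0]]

```text
time_s: 11.58
ee_pos: [451.2, 14.1, -3.8]
eef_rot: [[0.097, 0.995, 0.003], [0.995, -0.097, -0.001], [-0.0, 0.003, -1.0]]
wrist_force: [0.2, -0.8, 7.5]
gripper_width: 60.1
```

Call:
jog_arm:
  moves:
    - [45,[0,0,-15],[0,0,0]]
    - [45,[0,0,-40],[0,0,0]]
    - [45,[0,0,-65],[0,0,0]]
    - [45,[0,0,-65],[0,0,0]]

```text
time_s: 11.92
ee_pos: [453.0, 14.0, 63.5]
eef_rot: [[0.096, 0.995, 0.009], [0.995, -0.096, -0.002], [-0.001, 0.009, -1.0]]
wrist_force: [0.1, -0.5, -0.3]
gripper_width: 60.2
```

```bash
python3 -c "
from h import *
look('ramekin',(30,200),'w12')
go(589,-189,60,84.5)
"
```

```text
ramekin 0.78 n 14188 rect [487.5  17.2] [133.   61.3] 6.0 circ [489.3   5.9] 68.7 ext [421.1 -16.8  30.9] [556.9  43.9 110.1]
t 12.0167 pos [451.5  14.2  60.9] yaw 84.5 -> shift [-189.   156.5    1.7] turn [ 0.3  0.  -0. ] rows 5.9
```

View pics/w12.png

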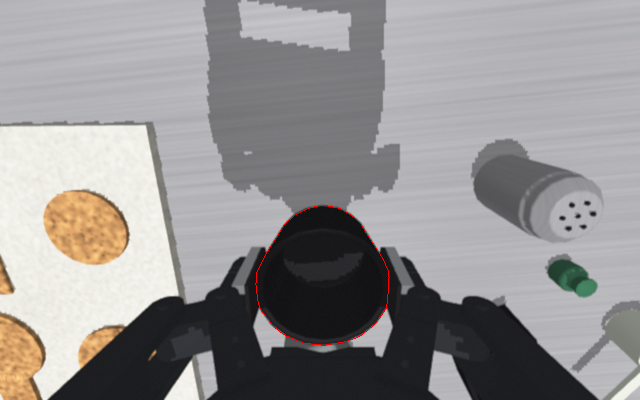

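Call:
jog_arm:
  moves:
    - [45,[-189,156,-8],[0,0,0]]
    - [45,[-189,156,-8],[0,0,0]]
    - [45,[-189,156,-8],[0,0,0]]
    - [45,[-189,156,-8],[0,0,0]]
    - [45,[-189,156,-8],[0,0,0]]

```text
time_s: 12.43
ee_pos: [566.8, -159.6, 65.0]
eef_rot: [[0.097, 0.995, -0.002], [0.995, -0.097, 0.001], [0.001, -0.002, -1.0]]
wrist_force: [0.1, -0.2, -0.5]
gripper_width: 60.1
```

```bash
python3 -c "
from h import *
go(589,-189,40,84.5)
"
```

```text
t 12.4333 pos [ 566.8 -159.6   65. ] yaw 84.4 -> shift [-27.1  25.   25. ] turn [-0.1 -0.  -0.1] rows 1.1
```

Call:
jog_arm:
  moves:
    - [45,[-27,25,10],[0,0,0]]
    - [45,[-27,25,25],[0,0,0]]
    - [45,[-27,25,25],[0,0,0]]
    - [45,[-27,25,25],[0,0,0]]

```text
time_s: 12.77
ee_pos: [586.8, -186.8, 38.8]
eef_rot: [[0.097, 0.995, -0.005], [0.995, -0.097, 0.003], [0.002, -0.005, -1.0]]
wrist_force: [-0.7, 0.0, -1.1]
gripper_width: 60.1
```

```bash
python3 -c "
from h import *
read_camera('side');
look('ramekin',(75,95),'w13')
look('mat_round_big',(5,12),'w13b')
read_camera('side')
go(589,-189,4,84.5)
im,d=read_camera('side');cv2.imwrite('pics/s13.png',cv2.resize(im[190:350,230:420],None,fx=4,fy=3.5))
"
```

```text
ramekin 0.94 n 5935 rect [ 587.9 -187. ] [61.8 60.2] 2.1 circ [ 588.  -187.2] 31.3 ext [ 556.9 -217.1   75. ] [ 618.9 -157.    88. ]
mat_round_big 0.95 n 5090 rect [ 575.6 -188.4] [85.6 58.3] 85.9 circ [ 589.3 -189.5] 43.5 ext [ 546.6 -232.7    5. ] [ 607.4 -146.4   11.2]
t 13.0667 pos [ 589.1 -186.8   41.7] yaw 84.5 -> shift [-2.2  0.1 37.7] turn [0. 0. 0.] rows 0.9
```

View pics/w13.png

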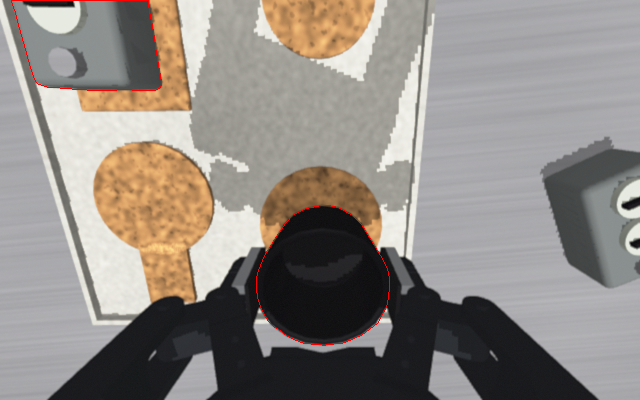

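View pics/s13.png

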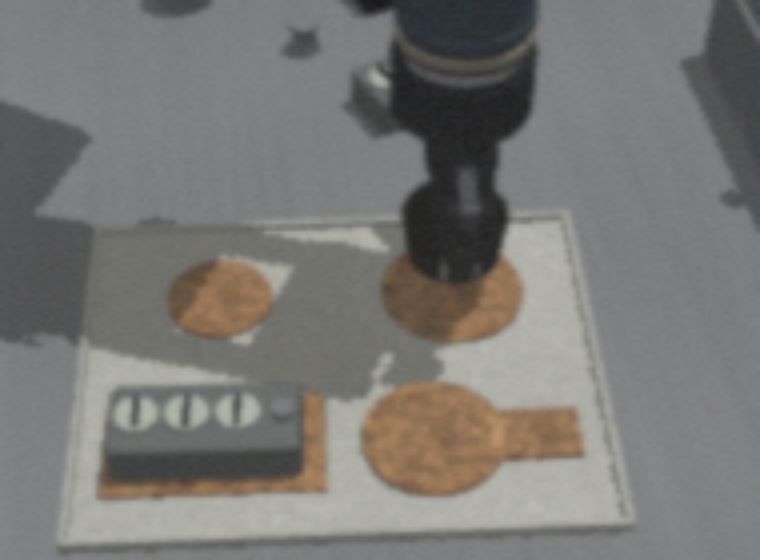

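Call:
jog_arm:
  moves:
    - [45,[-2,0,18],[0,0,0]]
    - [45,[-2,0,32],[0,0,0]]
    - [45,[-2,0,37],[0,0,0]]
    - [45,[-2,0,37.5],[0,0,0]]
    - [45,[-2,0,37.5],[0,0,0]]

```text
time_s: 13.53
ee_pos: [588.2, -189.0, 4.8]
eef_rot: [[0.096, 0.995, -0.001], [0.995, -0.096, 0.0], [0.0, -0.001, -1.0]]
wrist_force: [-3.2, 1.8, 4.3]
gripper_width: 60.1
```

```bash
python3 -c "
from h import *
read_camera('side');print(status.get_state()['wrist_force'])
look('ramekin',(40,60),'w14')
go(589,-189,4,84.5)
"
```

```text
[-3.13755909  1.2791894   4.74687197]
ramekin 0.74 n 5840 rect [ 588.4 -189.8] [59.9 62.1] 85.5 circ [ 588.6 -189.9] 31.3 ext [ 557.4 -220.    40. ] [ 619.4 -159.6   52.4]
t 13.6833 pos [ 588.2 -189.     4.8] yaw 84.5 -> shift [0.1 0.8 0.8] turn [-0.1 -0.  -0. ] rows 0.0
```

Landed (rim at 51, 4–5 N). Release, rise, head to the shaker.

Call:
jog_arm:
  moves:
    - [70,[0,0,0],[0,0,0]]
    - [85,[0,0,0],[0,0,0]]
    - [85,[0,0,0],[0,0,0]]
    - [85,[0,0,-8],[0,0,0]]
    - [85,[0,0,-30],[0,0,0]]

```text
time_s: 14.1
ee_pos: [586.8, -188.5, 31.3]
eef_rot: [[0.097, 0.995, -0.006], [0.995, -0.097, 0.003], [0.002, -0.006, -1.0]]
wrist_force: [-0.4, -0.1, 0.7]
gripper_width: 84.8
```

Call:
jog_arm:
  moves:
    - [85,[0,0,-40],[0,0,0]]
    - [85,[0,0,-80],[0,0,0]]
    - [85,[10,0,-110],[0,0,0]]
    - [85,[30,-20,-110],[0,0,0]]
    - [85,[60,-40,-110],[0,0,0]]

```text
time_s: 14.52
ee_pos: [557.8, -128.5, 147.0]
eef_rot: [[0.099, 0.995, 0.009], [0.995, -0.099, -0.005], [-0.004, 0.009, -1.0]]
wrist_force: [-0.2, 1.1, -0.2]
gripper_width: 85.1
```

```bash
python3 -c "
from h import *
read_camera('side');read_camera('side')
look('ramekin',(46,55),'w15')
look('shaker',(50,76),'w15b')
go(444,150,140,84.5)
"
```

```text
ramekin 0.73 n 881 rect [ 591.1 -192.1] [60.8 60.1] 8.4 circ [ 591.2 -192.2] 30.9 ext [ 560.5 -222.9   46. ] [ 621.6 -161.8   53.1]
t 14.8167 pos [ 555.9 -126.7  143.9] yaw 84.5 -> shift [ 264.6 -138.1    3.4] turn [ 0.1  0.  -0. ] rows 7.2
```

View pics/w15.png

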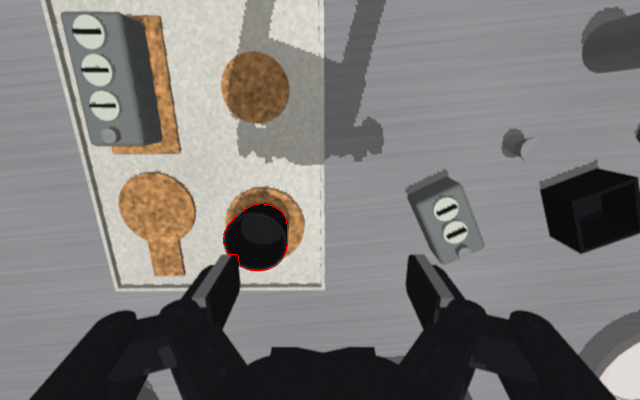

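Call:
jog_arm:
  moves:
    - [85,[264,-138,0],[0,0,0]]
    - [85,[264,-138,0],[0,0,0]]
    - [85,[264,-138,0],[0,0,0]]
    - [85,[264,-138,0],[0,0,0]]
    - [85,[264,-138,0],[0,0,0]]

```text
time_s: 15.23
ee_pos: [477.2, 67.6, 143.4]
eef_rot: [[0.099, 0.995, 0.001], [0.995, -0.099, -0.0], [0.0, 0.001, -1.0]]
wrist_force: [1.3, 1.3, -0.4]
gripper_width: 85.1
```

Call:
jog_arm:
  moves:
    - [85,[79,-41,20],[0,0,0]]
    - [85,[79,-41,45],[0,0,0]]
    - [85,[79,-41,45],[0,0,0]]
    - [85,[79,-41,45],[0,0,0]]

```text
time_s: 15.57
ee_pos: [440.9, 151.7, 96.4]
eef_rot: [[0.093, 0.996, -0.006], [0.996, -0.093, -0.0], [-0.001, -0.006, -1.0]]
wrist_force: [0.9, -0.5, -0.1]
gripper_width: 84.8
```

```bash
python3 -c "
from h import *
read_camera('side');read_camera('side')
look('shaker',(50,76),'w16')
look('shaker',(50,76),'w16')
go(445,151,10,84.5)
"
```

```text
shaker 0.82 n 2787 rect [444.1 154. ] [41.4 41.2] 18.6 circ [444.  153.4] 21.5 ext [423.7 132.1  50. ] [465.1 174.7  74.6]
shaker 0.66 n 2747 rect [443.1 153.5] [40.9 41. ] 84.3 circ [443.3 153.8] 21.3 ext [422.8 132.9  50.1] [463.7 174.5  74.2]
t 15.8667 pos [445.3 148.6  99.1] yaw 84.3 -> shift [ 2.3 -0.8 89.1] turn [ 0.1 -0.  -0.2] rows 2.1
```

View pics/w16.png

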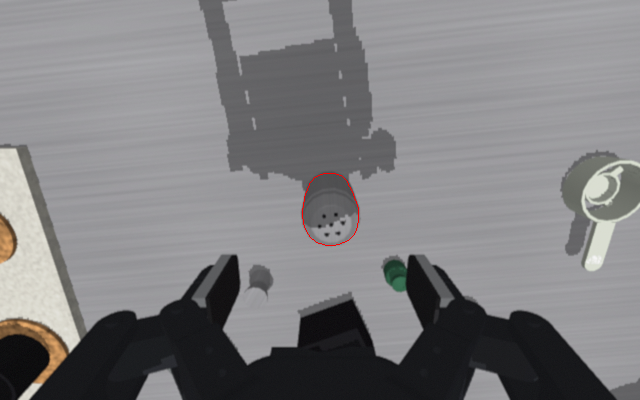

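Call:
jog_arm:
  moves:
    - [85,[4.3,-1.7,35],[0,0,0]]
    - [85,[4.3,-1.7,70],[0,0,0]]
    - [85,[4.3,-1.7,95],[0,0,0]]
    - [85,[4.3,-1.7,103],[0,0,0]]
    - [85,[4.3,-1.7,103],[0,0,0]]

```text
time_s: 16.28
ee_pos: [441.9, 153.2, -5.8]
eef_rot: [[0.098, 0.995, -0.003], [0.995, -0.098, -0.0], [-0.001, -0.003, -1.0]]
wrist_force: [-0.2, -0.1, 1.4]
gripper_width: 85.2
```

Call:
jog_arm:
  moves:
    - [30,[0,0,0],[0,0,0]]
    - [30,[0,0,0],[0,0,0]]
    - [30,[0,0,0],[0,0,0]]
    - [30,[0,0,0],[0,0,0]]
    - [30,[0,0,0],[0,0,0]]

```text
time_s: 16.7
ee_pos: [443.4, 154.2, -2.8]
eef_rot: [[0.096, 0.995, 0.004], [0.995, -0.096, 0.0], [0.0, 0.003, -1.0]]
wrist_force: [0.1, -1.2, 5.4]
gripper_width: 42.8
```

```bash
python3 -c "
from h import *
s,im,d,C=wr();cv2.imwrite('pics/w17.png',im)
print(status.get_state()['gripper_width'],status.get_state()['ee_pos'])
"
```

```text
42.9264499849556 [443.33381334 154.20813265  -2.81601012]
```

View pics/w17.png

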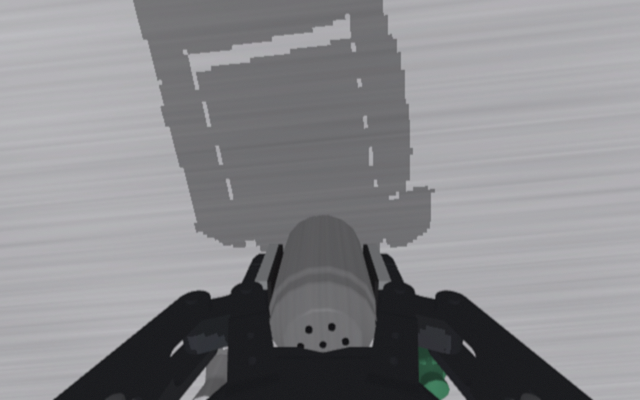

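Call:
jog_arm:
  moves:
    - [30,[0,0,-20],[0,0,0]]
    - [30,[0,0,-55],[0,0,0]]
    - [30,[-30,3,-75],[0,0,0]]
    - [30,[-68,8,-80],[0,0,0]]
    - [30,[-108,12,-80],[0,0,0]]

```text
time_s: 17.17
ee_pos: [445.5, 45.1, 78.3]
eef_rot: [[0.093, 0.996, 0.007], [0.996, -0.093, -0.001], [-0.0, 0.007, -1.0]]
wrist_force: [0.9, -0.4, -1.4]
gripper_width: 42.9
```

Call:
jog_arm:
  moves:
    - [30,[-220,25,0],[0,0,0]]
    - [30,[-220,25,0],[0,0,0]]
    - [30,[-220,25,0],[0,0,0]]
    - [30,[-220,25,0],[0,0,0]]
    - [30,[-220,25,0],[0,0,0]]

```text
time_s: 17.58
ee_pos: [446.8, -164.8, 76.4]
eef_rot: [[0.097, 0.995, 0.001], [0.995, -0.097, -0.001], [-0.0, 0.001, -1.0]]
wrist_force: [0.8, -0.2, -1.9]
gripper_width: 42.8
```

```bash
python3 -c "
from h import *
go(449.4,-176.5,35,84.5)
"
```

```text
t 17.5833 pos [ 446.8 -164.8   76.4] yaw 84.4 -> shift [-11.4   3.7  41.4] turn [ 0.1  0.  -0.1] rows 1.0
```

Call:
jog_arm:
  moves:
    - [30,[-11.4,3.7,20],[0,0,0]]
    - [30,[-11.4,3.7,41],[0,0,0]]
    - [30,[-11.4,3.7,41],[0,0,0]]
    - [30,[-11.4,3.7,41],[0,0,0]]

```text
time_s: 17.92
ee_pos: [448.5, -173.9, 34.4]
eef_rot: [[0.097, 0.995, -0.002], [0.995, -0.097, 0.002], [0.001, -0.003, -1.0]]
wrist_force: [-0.3, 0.5, -1.6]
gripper_width: 42.3
```

```bash
python3 -c "
from h import *
read_camera('side');read_camera('side')
look('shaker',(80,120),'w18')
read_camera('side')
go(449.4,-176.5,5,84.5)
im,d=read_camera('side');cv2.imwrite('pics/s18.png',cv2.resize(im[190:350,230:420],None,fx=4,fy=3.5))
"
```

```text
shaker 0.76 n 9033 rect [ 443.6 -173.9] [43.5 29.7] 83.4 circ [ 450.5 -174.7] 21.8 ext [ 428.8 -196.4   80. ] [ 460.5 -153.1  112.2]
t 18.1667 pos [ 450.2 -174.    35.6] yaw 84.5 -> shift [-2.5 -0.6 30.6] turn [0.1 0.1 0. ] rows 0.7
```

View pics/s18.png

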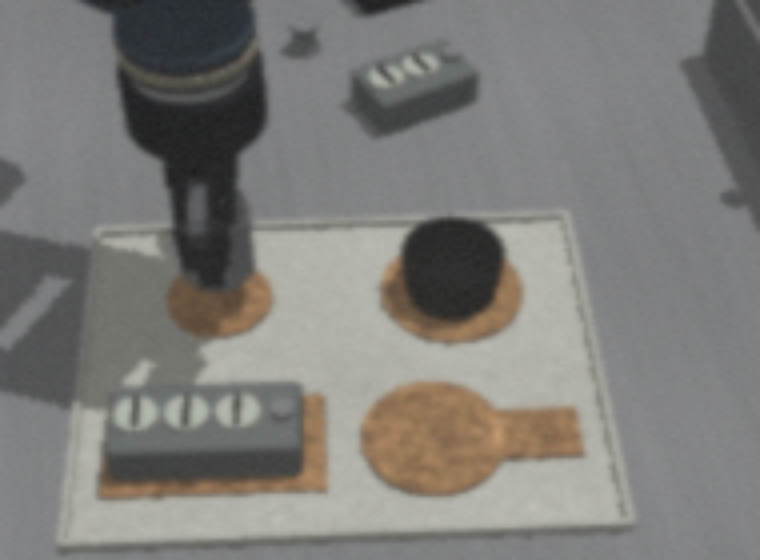

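Call:
jog_arm:
  moves:
    - [30,[-2.5,0,15],[0,0,0]]
    - [30,[-2.5,0,26],[0,0,0]]
    - [30,[-2.5,0,30],[0,0,0]]
    - [30,[-2.5,0,31],[0,0,0]]
    - [30,[-2.5,0,31],[0,0,0]]

```text
time_s: 18.63
ee_pos: [449.7, -176.8, 5.7]
eef_rot: [[0.096, 0.995, 0.001], [0.995, -0.096, -0.001], [-0.001, 0.001, -1.0]]
wrist_force: [-1.9, 1.2, 14.3]
gripper_width: 42.7
```

```bash
python3 -c "
from h import *
read_camera('side');print(status.get_state()['wrist_force'])
look('shaker',(60,85),'w19')
go(449.4,-176.5,5,84.5)
"
```

```text
[-2.68973589  1.38065366 13.15197109]
shaker 0.91 n 8019 rect [ 443.4 -176.7] [44.1 29.6] 87.0 circ [ 450.3 -176.4] 22.7 ext [ 428.7 -199.1   60. ] [ 459.  -155.2   82.4]
t 18.7833 pos [ 449.7 -176.8    5.7] yaw 84.5 -> shift [ 0.3 -0.3  0.7] turn [0.1 0.1 0. ] rows 0.0
```

Landed, 13 N. Release and rise.

Call:
jog_arm:
  moves:
    - [55,[0,0,-1],[0,0,0]]
    - [80,[0,0,-1],[0,0,0]]
    - [80,[0,0,-1],[0,0,0]]
    - [85,[0,0,-8],[0,0,0]]
    - [85,[0,0,-35],[0,0,0]]

```text
time_s: 19.2
ee_pos: [447.5, -175.7, 36.5]
eef_rot: [[0.097, 0.995, -0.006], [0.995, -0.097, 0.004], [0.003, -0.006, -1.0]]
wrist_force: [1.2, -0.3, 1.0]
gripper_width: 85.2
```

Call:
jog_arm:
  moves:
    - [85,[0,0,-40],[0,0,0]]
    - [85,[0,0,-75],[0,0,0]]
    - [85,[20,0,-100],[0,0,0]]
    - [85,[60,0,-100],[0,0,0]]
    - [85,[60,0,-100],[0,0,0]]

```text
time_s: 19.62
ee_pos: [454.6, -112.4, 140.4]
eef_rot: [[0.093, 0.996, 0.001], [0.996, -0.093, 0.002], [0.002, 0.001, -1.0]]
wrist_force: [-0.2, -0.1, -1.6]
gripper_width: 85.1
```

```bash
python3 -c "
from h import *
read_camera('side');read_camera('side');read_camera('side')
look('shaker',(65,85),'w20')
look('mat_round_small',(5,12),'w20b')
go(458,393,140,90)
"
```

```text
shaker 0.84 n 2015 rect [ 450.  -177.6] [41.1 41.6] 11.3 circ [ 450.4 -177.7] 21.5 ext [ 430.  -198.2   65. ] [ 471.4 -156.6   82.6]
mat_round_small 0.78 n 1075 rect [ 443.4 -170.6] [62.6 46.8] 46.9 circ [ 449.5 -176.1] 31.9 ext [ 418.2 -206.1    5.6] [ 479.3 -144.6   10.7]
t 19.9667 pos [ 455.1 -118.2  138. ] yaw 84.4 -> shift [509.  -47.2  -1.9] turn [-0.  -0.  -5.6] rows 12.3
```

View pics/w20.png

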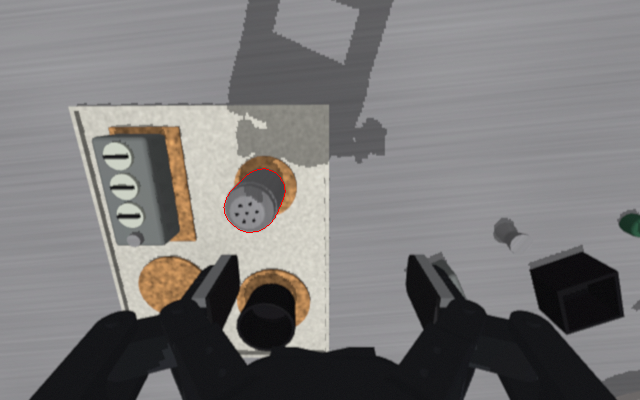

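Call:
jog_arm:
  moves:
    - [85,[509,-47,0],[0,0,-5.6]]
    - [85,[509,-47,0],[0,0,-5.6]]
    - [85,[509,-47,0],[0,0,-5.6]]
    - [85,[509,-47,0],[0,0,-5.6]]
    - [85,[509,-47,0],[0,0,-5.6]]

```text
time_s: 20.38
ee_pos: [456.1, 91.8, 138.0]
eef_rot: [[0.002, 1.0, -0.001], [1.0, -0.002, -0.0], [-0.0, -0.001, -1.0]]
wrist_force: [0.8, -0.8, 0.1]
gripper_width: 85.1
```

Call:
jog_arm:
  moves:
    - [85,[304,0,0],[0,0,0]]
    - [85,[304,0,0],[0,0,0]]
    - [85,[304,0,0],[0,0,0]]
    - [85,[304,0,0],[0,0,0]]
    - [85,[304,0,0],[0,0,0]]

```text
time_s: 20.8
ee_pos: [456.1, 300.7, 137.9]
eef_rot: [[0.0, 1.0, -0.001], [1.0, -0.0, -0.001], [-0.001, -0.001, -1.0]]
wrist_force: [0.7, -0.1, -0.4]
gripper_width: 84.9
```

```bash
python3 -c "
from h import *
go(458,391,80,90)
"
```

```text
t 20.8 pos [456.1 300.7 137.9] yaw 90.0 -> shift [90.4  2.  57.8] turn [-0.1  0.  -0. ] rows 2.6
```

Call:
jog_arm:
  moves:
    - [85,[90,2,58],[0,0,0]]
    - [85,[90,2,58],[0,0,0]]
    - [85,[90,2,58],[0,0,0]]
    - [85,[90,2,58],[0,0,0]]
    - [85,[90,2,58],[0,0,0]]

```text
time_s: 21.22
ee_pos: [457.4, 389.1, 78.8]
eef_rot: [[-0.002, 1.0, -0.003], [1.0, 0.002, -0.002], [-0.002, -0.003, -1.0]]
wrist_force: [0.6, -0.2, 0.3]
gripper_width: 85.1
```

Run:
```python
from h import *
read_camera('side');read_camera('side');read_camera('side')
im,d,C=look('separator',(15,26),'w21')
m=masks_of('wrist','separator')[0]['mask']
P=cloud(C,d,m);P=P[(P[:,2]>16)&(P[:,2]<26)]
# fit: maximise overlap of outline: cup outer circle r=28 + handle direction
far=P[P[:,0]>P[:,0].min()+62];print('handle',far.mean(0),len(far))
cup=P[P[:,0]<P[:,0].min()+54]
c=cv2.minEnclosingCircle(cup[:,:2].astype(np.float32));print('cup',c)
h=far.mean(0)[:2]-np.array(c[0]);print('yaw',np.degrees(np.arctan2(h[1],h[0])))
print(cv2.fitLine(far[:,:2].astype(np.float32),cv2.DIST_L2,0,.01,.01).ravel())
go(*c[0],0,90)
```

```text
separator 0.77 n 1970 rect [480.8 385.2] [54.8 99.5] 68.0 circ [484.  391.2] 51.4 ext [432.5 366.8  15. ] [535.4 421.   24.2]
handle [513.28822743 389.15422616  22.43550186] 758
cup ((460.367431640625, 393.9325256347656), 28.02025032043457)
yaw -5.159333196321109
[ 9.9546111e-01 -9.5169239e-02  5.1328821e+02  3.8915424e+02]
t 21.5167 pos [458.7 388.3  81.4] yaw 89.9 -> shift [ 5.6  1.6 81.4] turn [ 0.1 -0.  -0.1] rows 2.0
```

View pics/w21.png

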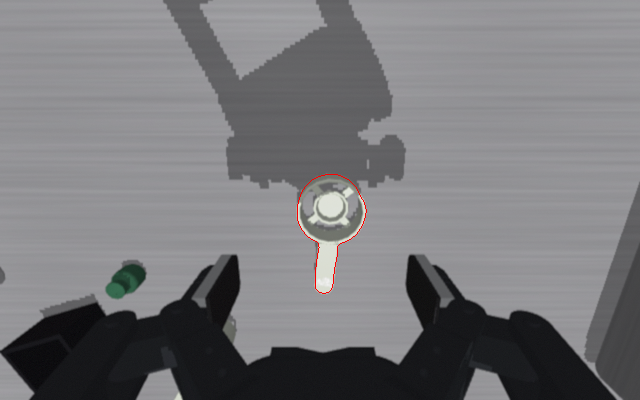

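Call:
jog_arm:
  moves:
    - [85,[5.6,1.6,35],[0,0,5.2]]
    - [85,[5.6,1.6,62],[0,0,5.2]]
    - [85,[5.6,1.6,66],[0,0,5.2]]
    - [85,[5.6,1.6,66],[0,0,5.2]]
    - [85,[5.6,1.6,66],[0,0,5.2]]

```text
time_s: 21.93
ee_pos: [460.1, 394.8, 15.3]
eef_rot: [[0.09, 0.996, 0.001], [0.996, -0.09, 0.0], [0.0, 0.001, -1.0]]
wrist_force: [0.8, 0.9, 1.0]
gripper_width: 84.9
```

Run:
```python
from h import *
read_camera('side');read_camera('side');read_camera('side')
im,d,C=look('separator',(15,26),'w22')
m=masks_of('wrist','separator')[0]['mask']
P=cloud(C,d,m);P=P[(P[:,2]>16)&(P[:,2]<26)]
cup=P[P[:,0]<P[:,0].min()+54]
c=cv2.minEnclosingCircle(cup[:,:2].astype(np.float32));print('cup',c)
go(*c[0],-17,84.7)
tips()
```

```text
separator 0.75 n 3643 rect [480.7 385.2] [ 55.  100.3] 67.9 circ [483.7 391.5] 51.8 ext [431.9 366.1  15. ] [535.3 421.5  23.9]
cup ((459.8345642089844, 393.70269775390625), 27.9777774810791)
t 22.2333 pos [460.2 395.4  15.8] yaw 84.9 -> shift [-1.7 -0.2 32.7] turn [ 0.1 -0.1  0.2] rows 0.8
finger -1 tip tool-z -1.4 world z 17.1 inner x -29.6 -22.5 y -13.7 13.6
finger 1 tip tool-z -1.6 world z 17.3 inner x 18.3 26.1 y -13.3 14.0
ee [460.2 395.4  15.8]
```

View pics/w22.png

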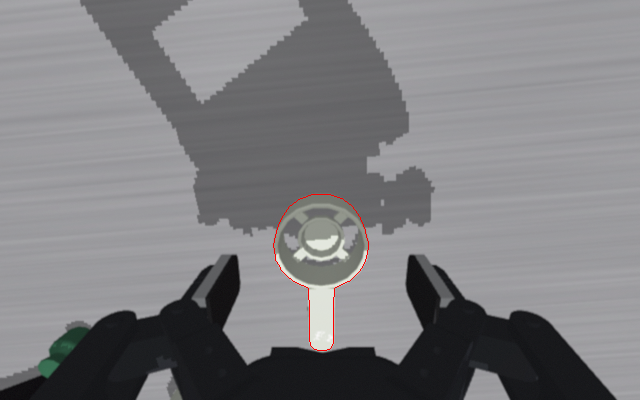

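Call:
jog_arm:
  moves:
    - [85,[-1.7,0,18],[0,0,0]]
    - [85,[-1.7,0,30],[0,0,0]]
    - [85,[-1.7,0,33],[0,0,0]]
    - [85,[-1.7,0,33],[0,0,0]]
    - [85,[-1.7,0,33],[0,0,0]]

```text
time_s: 22.7
ee_pos: [459.2, 393.3, -18.7]
eef_rot: [[0.09, 0.996, -0.001], [0.996, -0.09, -0.0], [-0.0, -0.0, -1.0]]
wrist_force: [0.4, -0.0, 0.1]
gripper_width: 85.1
```

Call:
jog_arm:
  moves:
    - [60,[0,0,0],[0,0,0]]
    - [50,[0,0,0],[0,0,0]]
    - [45,[0,0,0],[0,0,0]]
    - [45,[0,0,0],[0,0,0]]
    - [45,[0,0,0],[0,0,0]]

```text
time_s: 23.12
ee_pos: [459.8, 393.6, -17.2]
eef_rot: [[0.09, 0.996, 0.001], [0.996, -0.09, 0.001], [0.001, 0.001, -1.0]]
wrist_force: [-0.4, -1.4, 6.1]
gripper_width: 54.5
```

Run:
```python
from h import *
im,d,C=look('separator',(15,26),'w23')
print(status.get_state()['ee_pos'],status.get_state()['gripper_width'],status.get_state()['wrist_force'])
```

```text
[459.82507873 393.5848566  -17.21879618] 54.01295378629743 [-1.6795532  -0.7298671   5.30557077]
```

View pics/w23.png

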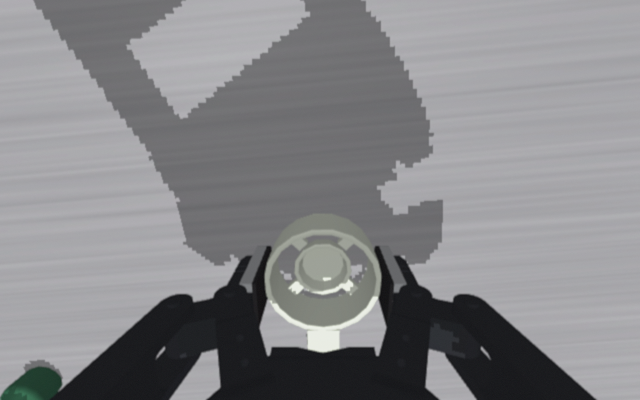

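Call:
jog_arm:
  moves:
    - [45,[0,0,-5],[0,0,0]]
    - [45,[0,0,-12],[0,0,0]]
    - [45,[0,0,-20],[0,0,0]]
    - [45,[0,0,-30],[0,0,0]]
    - [45,[0,0,-30],[0,0,0]]

```text
time_s: 23.63
ee_pos: [460.8, 394.2, 13.9]
eef_rot: [[0.09, 0.996, 0.004], [0.996, -0.09, 0.002], [0.002, 0.003, -1.0]]
wrist_force: [0.9, -0.2, -0.3]
gripper_width: 54.4
```

Run:
```python
from h import *
read_camera('side')
im,d,C=look('separator',(30,70),'w24')
print(status.get_state()['ee_pos'],status.get_state()['gripper_width'],status.get_state()['wrist_force'])
im,d=read_camera('side');cv2.imwrite('pics/s24.png',cv2.resize(im[80:200,220:380],None,fx=4,fy=4))
```

```text
separator 0.85 n 9617 rect [463.2 390.5] [55.7 63.8] 50.9 circ [466.4 391.6] 34.5 ext [431.9 365.6  30. ] [501.  419.9  53.4]
[459.4579639  393.36962279  11.87235134] 54.26784282688236 [-0.14561542  0.98441137 -0.65798707]
```

View pics/w24.png

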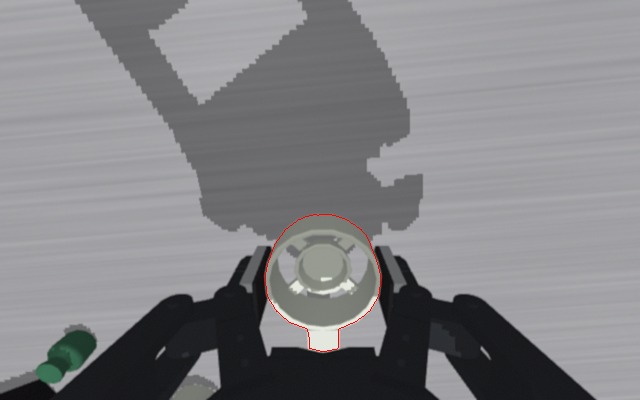

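View pics/s24.png

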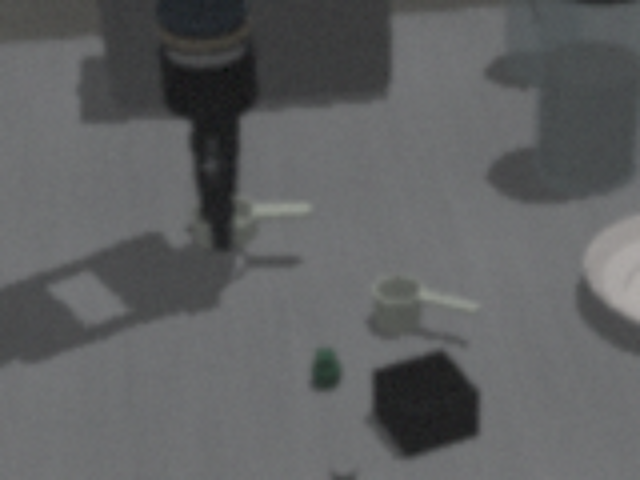

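Call:
jog_arm:
  moves:
    - [45,[0,0,-40],[0,0,0]]
    - [45,[0,0,-80],[0,0,0]]
    - [45,[-30,7,-90],[0,0,0]]
    - [45,[-70,16,-90],[0,0,0]]
    - [45,[-110,26,-90],[0,0,0]]

```text
time_s: 24.25
ee_pos: [475.7, 281.3, 102.5]
eef_rot: [[0.086, 0.996, 0.002], [0.996, -0.086, 0.001], [0.001, 0.002, -1.0]]
wrist_force: [0.4, -0.1, -0.6]
gripper_width: 54.5
```

Call:
jog_arm:
  moves:
    - [45,[-572,134,0],[0,0,0]]
    - [45,[-572,134,0],[0,0,0]]
    - [45,[-572,134,0],[0,0,0]]
    - [45,[-572,134,0],[0,0,0]]
    - [45,[-572,134,0],[0,0,0]]

```text
time_s: 24.67
ee_pos: [504.1, 73.2, 101.1]
eef_rot: [[0.089, 0.996, -0.001], [0.996, -0.089, 0.0], [0.0, -0.001, -1.0]]
wrist_force: [1.0, 0.4, 0.0]
gripper_width: 54.0
```

Call:
jog_arm:
  moves:
    - [45,[-370,87,0],[0,0,0]]
    - [45,[-370,87,0],[0,0,0]]
    - [45,[-370,87,0],[0,0,0]]
    - [45,[-370,87,0],[0,0,0]]
    - [45,[-370,87,0],[0,0,0]]

```text
time_s: 25.08
ee_pos: [533.3, -133.1, 101.0]
eef_rot: [[0.09, 0.996, -0.001], [0.996, -0.09, 0.001], [0.001, -0.001, -1.0]]
wrist_force: [1.1, 0.4, -0.4]
gripper_width: 54.5
```

Run:
```python
from h import *
go(558,-301,95,84.5)
```

```text
t 25.0833 pos [ 533.3 -133.1  101. ] yaw 84.8 -> shift [-165.    39.7    5.9] turn [-0.1 -0.   0.3] rows 4.1
```

Call:
jog_arm:
  moves:
    - [45,[-165,40,0],[0,0,0]]
    - [45,[-165,40,0],[0,0,0]]
    - [45,[-165,40,0],[0,0,0]]
    - [45,[-165,40,20],[0,0,0]]
    - [45,[-165,40,50],[0,0,0]]

```text
time_s: 25.5
ee_pos: [563.8, -309.6, 54.9]
eef_rot: [[0.094, 0.995, 0.013], [0.995, -0.094, -0.012], [-0.011, 0.014, -1.0]]
wrist_force: [0.6, -0.5, 0.3]
gripper_width: 54.0
```

Run:
```python
from h import *
read_camera('side');read_camera('side');read_camera('side')
im,d,C=look('separator',(70,110),'w25')
look('mat_keyhole',(5,12),'w25b')
print(status.get_state()['gripper_width'])
go(558,-301,-8,84.5)
```

```text
separator 0.78 n 8768 rect [ 560.9 -301.4] [54.9 64.8] 52.0 circ [ 564.4 -298.3] 34.8 ext [ 529.7 -326.8   70. ] [ 599.1 -271.7   91. ]
mat_keyhole 0.6 n 5647 rect [ 572.2 -296.5] [105.8  80.5] 20.7 circ [ 574.3 -299.8] 54.4 ext [ 520.  -341.1    5.2] [ 628.7 -260.7   11.6]
mat_keyhole 0.17 n 182 rect [ 607.6 -303.9] [ 64.3 103.5] 63.6 circ [ 607.3 -304.1] 53.2 ext [ 554.5 -349.1    5.1] [ 659.5 -261.9   11.5]
54.207900699853994
t 25.85 pos [ 559.6 -298.1   52.9] yaw 84.9 -> shift [-3.  -1.4 60.9] turn [0.1 0.  0.4] rows 1.5
```

View pics/w25b.png

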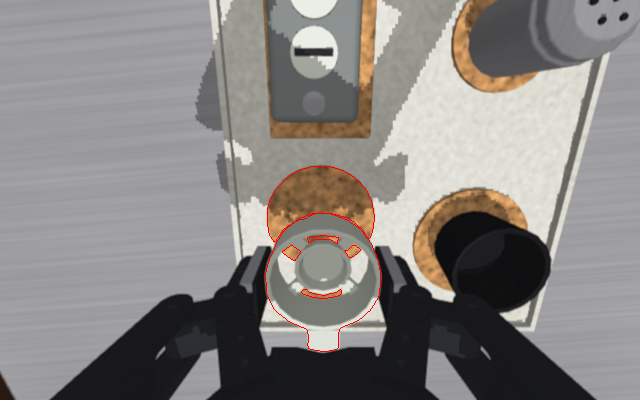

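Call:
jog_arm:
  moves:
    - [45,[-3,-1,25],[0,0,0]]
    - [45,[-3,-1,45],[0,0,0]]
    - [45,[-3,-1,55],[0,0,0]]
    - [45,[-3,-1,58],[0,0,0]]
    - [45,[-3,-1,58],[0,0,0]]

```text
time_s: 26.27
ee_pos: [557.8, -301.1, -6.3]
eef_rot: [[0.088, 0.996, -0.0], [0.996, -0.088, 0.0], [0.0, -0.0, -1.0]]
wrist_force: [-0.6, 0.4, 0.5]
gripper_width: 54.3
```

Run:
```python
from h import *
read_camera('side');read_camera('side');print(status.get_state()['wrist_force'])
im,d,C=look('separator',(25,40),'w26')
go(558.5,-301,-8.7,84.5)
```

```text
[-0.80829835 -1.31905165  0.63823415]
separator 0.6 n 4546 rect [ 562.6 -301. ] [64.3 55.4] 29.3 circ [ 565.3 -303.6] 34.6 ext [ 530.8 -330.7   25. ] [ 599.9 -275.4   35.9]
t 26.4667 pos [ 558.6 -302.4   -5.1] yaw 84.9 -> shift [ 1.4 -0.2  3.6] turn [0.1 0.1 0.4] rows 0.1
```

View pics/w26.png

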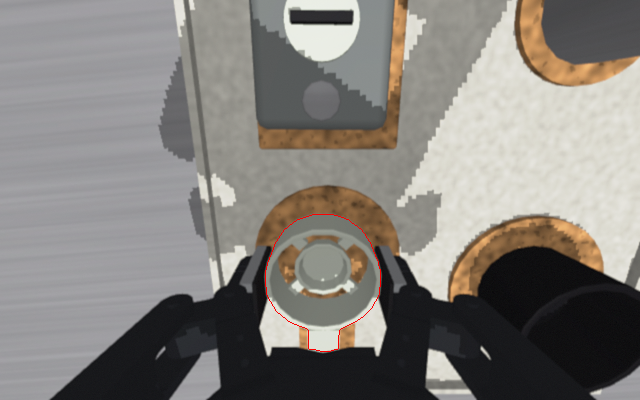

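Call:
jog_arm:
  moves:
    - [45,[1,0,2],[0,0,0]]
    - [45,[1,0,3.5],[0,0,0]]
    - [45,[1,0,4],[0,0,0]]
    - [45,[1,0,4],[0,0,0]]

```text
time_s: 26.8
ee_pos: [558.3, -301.2, -8.7]
eef_rot: [[0.09, 0.996, 0.001], [0.996, -0.09, -0.001], [-0.001, 0.001, -1.0]]
wrist_force: [-1.6, 0.4, 8.1]
gripper_width: 54.6
```

Contact at 8 N; release and rise.

Call:
jog_arm:
  moves:
    - [60,[0,0,0],[0,0,0]]
    - [80,[0,0,0],[0,0,0]]
    - [85,[0,0,0],[0,0,0]]
    - [85,[0,0,-8],[0,0,0]]
    - [85,[0,0,-35],[0,0,0]]

```text
time_s: 27.22
ee_pos: [554.9, -298.9, 21.2]
eef_rot: [[0.09, 0.996, -0.007], [0.996, -0.09, 0.006], [0.005, -0.008, -1.0]]
wrist_force: [0.4, 1.1, -0.2]
gripper_width: 84.7
```

Call:
jog_arm:
  moves:
    - [85,[0,0,-40],[0,0,0]]
    - [85,[0,0,-80],[0,0,0]]
    - [85,[0,0,-120],[0,0,0]]
    - [85,[60,0,-120],[0,0,0]]
    - [85,[60,0,-120],[0,0,0]]

```text
time_s: 27.63
ee_pos: [564.6, -240.2, 148.4]
eef_rot: [[0.091, 0.996, 0.006], [0.996, -0.091, -0.002], [-0.001, 0.006, -1.0]]
wrist_force: [-1.1, 1.1, -1.9]
gripper_width: 84.7
```

Run:
```python
from h import *
for _ in range(4): read_camera('side')
im,d,C=look('separator',(24,36),'w27')
look('mat_keyhole',(5,12),'w27b')
im,d=read_camera('side');cv2.imwrite('pics/s27.png',cv2.resize(im[130:350,230:420],None,fx=4,fy=2.7))
```

```text
separator 0.75 n 1350 rect [ 579.3 -310.7] [54.5 99.3] 67.8 circ [ 582.1 -306. ] 51.2 ext [ 530.9 -330.2   24. ] [ 633.1 -275.1   32.4]
separator 0.7 n 227 rect [ 445.  -269.5] [ 2.5 90.3] 83.1 circ [ 444.8 -270.5] 45.2 ext [ 400.  -276.1   24.1] [ 489.6 -264.9   35.9]
mat_keyhole 0.84 n 2552 rect [ 575.6 -291.1] [115.4  76.3] 24.8 circ [ 580.5 -300.3] 60.6 ext [ 519.9 -340.3    5.2] [ 641.1 -260.7   11. ]
```

View pics/w27.png

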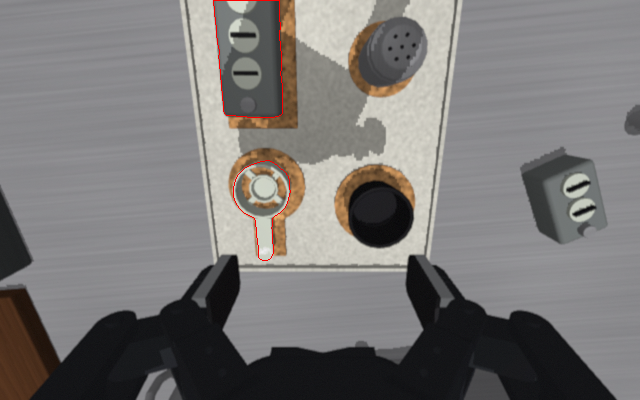

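View pics/s27.png

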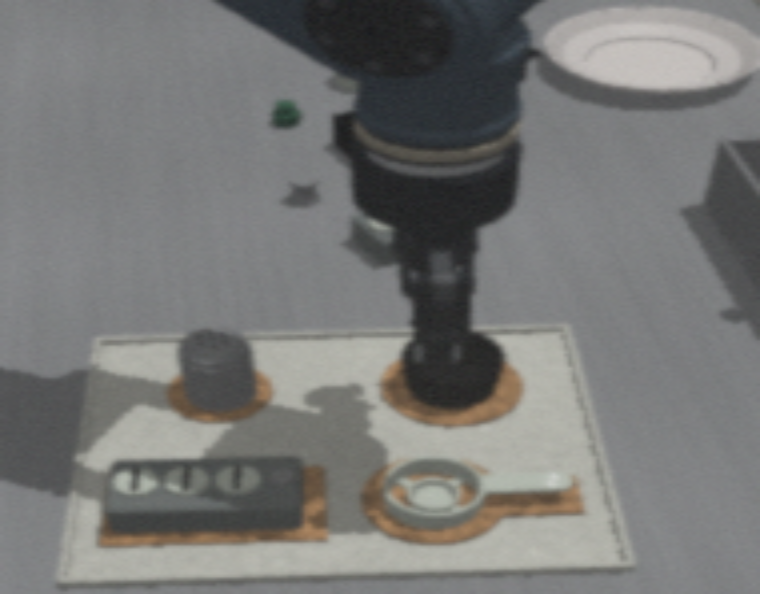

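Call:
jog_arm:
  moves:
    - [85,[150,-40,-60],[0,0,0]]
    - [85,[150,-40,-60],[0,0,0]]
    - [85,[150,-40,-60],[0,0,0]]
    - [85,[150,-40,-60],[0,0,0]]
    - [85,[150,-40,-60],[0,0,0]]

```text
time_s: 28.5
ee_pos: [535.5, -82.8, 206.6]
eef_rot: [[0.086, 0.996, 0.001], [0.996, -0.086, 0.003], [0.003, 0.0, -1.0]]
wrist_force: [0.0, 0.7, 0.1]
gripper_width: 84.5
```

Run:
```python
from h import *
for _ in range(3): read_camera('side')
Z=dict(timer_three=(42,48),ramekin=(46,54),shaker=(55,84),separator=(24,36))
for n in Z: look(n,Z[n],'w28'+n)
im,d=read_camera('top');C=cam('top')
for n in Z:
    r=masks_of('top',n)
    if r:
        P=cloud(C,d,r[0]['mask']);P=P[(P[:,2]>Z[n][0])&(P[:,2]<Z[n][1])]
        if len(P)>3: print('top',n,round(r[0]['p'],2),np.round(cv2.minAreaRect(P[:,:2].astype(np.float32))[0],1),cv2.minAreaRect(P[:,:2].astype(np.float32))[1:])
cv2.imwrite('pics/t28.png',cv2.resize(im[130:260,150:470],None,fx=2.5,fy=2.5,interpolation=2))
```

```text
timer_three 0.86 n 3571 rect [ 436.3 -291.8] [ 48.4 102.4] 84.5 circ [ 435.9 -291.9] 54.9 ext [ 383.6 -320.    42. ] [ 488.7 -263.8   48. ]
ramekin 0.83 n 604 rect [ 587.9 -189.6] [60.2 60.5] 19.8 circ [ 588.1 -189.6] 30.8 ext [ 557.8 -220.3   46. ] [ 618.7 -159.3   52.4]
shaker 0.65 n 1780 rect [ 451.  -176.2] [41.6 41.5] 46.3 circ [ 451.  -176.5] 21.7 ext [ 429.6 -197.    55.1] [ 472.5 -155.7   82.6]
separator 0.74 n 1067 rect [ 578.7 -309.3] [55.1 98.1] 67.6 circ [ 581.2 -304.3] 50.3 ext [ 531.2 -329.5   24. ] [ 631.5 -273.6   33.4]
top timer_three 0.92 [ 434.8 -292.4] ((47.35992431640625, 101.6774673461914), 84.50214385986328)
top separator 0.89 [ 579.  -298.2] ((98.10357666015625, 54.31802749633789), 12.053275108337402)
```

View pics/t28.png

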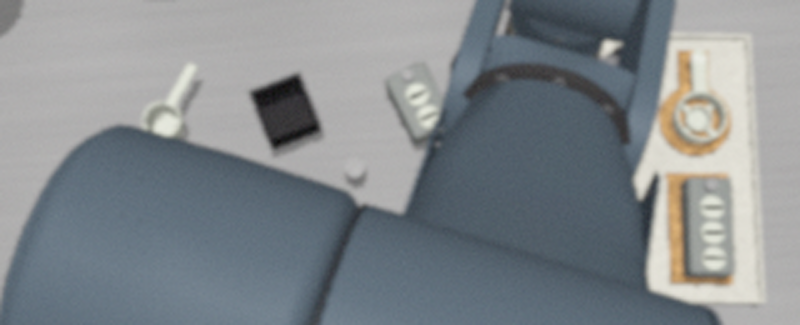

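```bash
python3 -c "
from plant import *
print(hand_in())"
```

```text
the job is handed in; nothing more can be done
None
```

I set the three-dial timer, ramekin, shaker and separator upright on their mats and handed the job in at about 29 s of the 112 s. I pressed each one onto its mat (a 4–14 N reading at the wrist) before opening the jaws. I never moved the arm against the two-dial timer or the square pot; both look unmoved in the last top picture.

**Last checks against the mat centres:**

| Thing | Offset from mat centre (mm) | Check |
|---|---|---|
| Timer | 1–4 | aligned with its mat within 1°, slightly off towards −x |
| Ramekin | about 1 | |
| Shaker | about 2 | |
| Separator cup | about 2 | handle about 0.5° off the strip, by the gripper's heading at release |

- **Camera disagreement:** the wrist camera and the fixed cameras differed by up to about 2 mm on where the mats are. That is why the timer's offset is a range, and it is well inside the 12 mm limit.
- **Tool point disagreement:** both the wrist and side cameras showed the fingertips about 40 mm higher than the reported tool position implies. I trusted the pictures and worked to them, and every grasp and landing agreed with that.
- **Not measured:** I did not measure the two-dial timer's and square pot's positions at the end; I only looked at the picture. In that view the arm hid the ramekin and shaker, so for those I relied on the wrist camera.

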